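Lock the load arm's nut and load the weight stack

ROBOT

A 6-joint arm with a two-finger parallel gripper is mounted at the origin on a cart in front of the work surface, level with it; the furniture and walls round the work are solid. World frame = base frame: x ahead of the robot, y to its left, z up, the work surface at z = 0. Lengths are in m, angles in rad, forces in N, time in s.
With the tool pointing down it reaches from about 0.25 to 0.725 m from the base axis. Payload 9.7 kg.
Tool frame: the origin (TCP) lies on the centre line of the jaws, within the pads' length; the fingertips stand 19 mm ahead of it and the grasp point (between the pads) is the TCP; z points along the fingers, y is the direction in which the jaws open and shut (so a half turn about z gives the same grasp; the last joint's range is limited). The gripper opens to 85 mm and grips with 20 to 120 N. Pads are 22 mm wide; open, the fingers measure 114 mm over their backs; the gripper's body (76 mm by 85 mm) begins 54 mm behind the grasp point. The pads swing forward as they close: fully open they stand 13 mm farther back than shut.
Start: joints at [-1.133, 0.087, 0.176, 1.66, 0, 1.571], TCP at [0.233, -0.498, 0.25] pointing down, gripper open.
Joint ranges: [-3.13, 3.13], [-0.85, 1.81], [-1.15, 1.24], [-2.2, 2.28], [-1.44, 1.52], [-3.14, 3.14]. Speed limits (rad/s): [2.22, 2.22, 2.57, 3.14, 3.14, 3.14].

INTERFACE

Orientations are given as a unit quaternion [w, x, y, z].
In Python, from rig import ctrl gives the robot as it stands.
- The arm moves only by the shell command python3 -m pendant 'ROWS' [OPENING] [FORCE]. ROWS is JSON, a list of rows, each a list of 4 numbers: the shift along the tool's x, y, z in m, then the turn about the tool's z in rad. A call has 1 to 20 rows; each row is the pose to reach, as a shift and turn from the pose measured when the call began, along the tool's axes at that moment; what a row does not reach only later rows make up. A row lasts 1/10 s, in which the tool goes at most 50 mm and 8.59 degrees, less where a joint would pass 70% of its speed; a pose out of reach is approached as far as the arm can. A call with a gripper value outside its range is refused whole. OPENING is the finger opening in m, from 0 to 0.0854, set as the call begins (- or left out, the last holds). The fingers move at their own pace and stop on an object; FORCE is the grip in N (left out, the last holds). Time passes only in rows, so rows that repeat a pose let the fingers close. It gives the time, the measured TCP pose, the force and the opening at its end, in the units of the state.
- ctrl.state(): the state, without advancing time (a new reading comes with each control period).
- ctrl.camera(name): name is "scene" or "top" or "wrist"; returns a dict with "pixels" (384x512x3 uint8, red, green, blue), "camera_matrix" (3x3 intrinsics, pixels), "rvec" (rotation vector, rad) and "tvec" (3), from world to camera coordinates, as OpenCV has them; the wrist camera has in their place "hand_eye" (4x4, takes a point from camera to tool coordinates, whose origin is the TCP and whose axes are the flange's). Camera axes: x right, y down, z forward; pixel columns grow to the right and rows downward; lengths in m; the calibration is good to about 2 mm. The wrist camera is an equidistant fisheye: a pixel r from the principal point sees the ray r / f radians off the axis. A picture is of the moment at which its call begins: read the wrist's pose just before it. There is no depth.
- ctrl.finish_job(): hands the job in, once; it reports no verdict.
The state is a dict: "clock": time; "joint_pos": joint angles; "joint_velocities": joint speeds; "effort": joint torques, N m; "eef_pos": TCP position; "eef_rot": TCP orientation; "force": force on the tool from outside, world axes, zero at the start; "wrist_torque": the same for the moment, N m; "width": finger opening in m.
Only numpy, scipy, OpenCV 4.12 (cv2) and the standard library are available. Lean on these libraries where they do the work, as an engineer would, in place of code of your own. Each camera call takes 0.05 s, during which the arm holds its last target. There are 200 camera calls.

TASK

Get the dead-weight load stand ready for use. Put the brass fitting that was left on its round plate into the small open tray, and turn the upper nut on the threaded stud clockwise, down onto the nut below it, and tighten it hard until it will turn no further, so that the two nuts lock. Only when it is locked, lay all the steel weight discs that are there on the round plate in one centred stack, widest at the bottom and narrowest on top, and leave the marker, the tape roll and the hex key alone.

Things in the scene. Friction and masses are not known exactly. Their poses are not given: they have to be found in the camera images.
- plate_top (a point): Fixed stand: a grey base 245 x 84 x 14 mm with a steel arm on it that carries, at one end, a round aluminium weight plate (100 mm diameter, 8 mm thick, top 48 mm above the bench) and at the other end an upright threaded stud (24 mm diameter, top 109 mm above the bench). This point is the centre of the plate's top face; z up, x level and along the arm towards the stud, whose axis is 130 mm away along x.
- set_nut_top (a point): Centre of the top face of the lower, already set nut on the stud (hexagon, 36 mm across flats, fixed), on the stud's axis, 62 mm above the bench.
- nut_mid (a point): Upper (jam) nut on the stud: steel hexagon, 36 mm across flats, 14 mm high; its centre. z up; its x axis is normal to one pair of flats. It starts with its underside 10 to 15 mm above the lower nut and goes down 8 mm a turn clockwise seen from above; seated, its centre is 70 mm above the bench. The stud stands out 17 to 32 mm above it. It stays where it is left.
- nut_run (a joint): How far the upper nut has been run down, rad: grows as it is turned clockwise seen from above; 12.0 is seated on the lower nut (starts at 1 to 4). Turns easily (about 0.04 N m).
- nut_tight (a joint): How far the upper nut has been tightened after seating, rad: 0 is just seated, 0.5 is fully tight, a hard stop. Grows by turning it on clockwise, against about 0.25 N m. Stays where it is left.
- disc_64_mid (a point): Loose plain steel weight disc, 64 mm diameter, 12 mm thick, no hole; its centre, half-way through the thickness. Starts flat on the open bench right of the stand (x 0.41 to 0.53, y -0.32 to -0.17, otherwise clear). May be absent.
- disc_56_mid (a point): Loose plain steel weight disc, 56 mm diameter, 12 mm thick, no hole; its centre, half-way through the thickness. Starts flat on the open bench right of the stand (x 0.41 to 0.53, y -0.32 to -0.17, otherwise clear). May be absent.
- disc_48_mid (a point): Loose plain steel weight disc, 48 mm diameter, 12 mm thick, no hole; its centre, half-way through the thickness. Starts flat on the open bench right of the stand (x 0.41 to 0.53, y -0.32 to -0.17, otherwise clear). May be absent.
- disc_40_mid (a point): Loose plain steel weight disc, 40 mm diameter, 12 mm thick, no hole; its centre, half-way through the thickness. Starts flat on the open bench right of the stand (x 0.41 to 0.53, y -0.32 to -0.17, otherwise clear). May be absent.
- fitting_mid (a point): Brass hose fitting: hexagonal collar about 19 x 22 mm, threaded spigot above, 35 mm high in all, starts upright on the round plate near its centre. Its centre, half-way up; its own z axis runs along it, up when it stands.
- tray_in (a point): Small open steel tray, fixed, 90 x 90 x 22 mm, walls 3 mm; centre of its inner floor, about 3 mm above the bench; sides along its x and y.
- marker: Marker pen, 127 mm long, 14 mm thick, lying in front of the green tester. Bystander: leave alone. Origin at its underside.
- tape_roll: Roll of tape, 54 mm diameter, 16 mm high. Bystander: leave alone. Origin at the centre of its underside.
- hex_key: Black hex key, 88 x 31 x 6 mm, lying flat. Bystander: leave alone. Origin at its underside.

How it is judged:
On the way:
1. the upper nut is run down and tightened against the lower nut while no disc is on the round plate yet (value of joint nut_run above 11.8 rad and value of joint nut_tight above 0.35 rad and not (horizontal distance between disc_64_mid and plate_top below 0.07 m and z of disc_64_mid in the frame of plate_top above -0.005 m) and not (horizontal distance between disc_56_mid and plate_top below 0.07 m and z of disc_56_mid in the frame of plate_top above -0.005 m) and not (horizontal distance between disc_48_mid and plate_top below 0.07 m and z of disc_48_mid in the frame of plate_top above -0.005 m) and not (horizontal distance between disc_40_mid and plate_top below 0.07 m and z of disc_40_mid in the frame of plate_top above -0.005 m)), for 0.2 s.
At the end, for the whole second after the job is handed in: nut_run over 11.8 and nut_tight over 0.35; every disc present flat in one stack on the round plate, its centre within 7 mm (level) of the plate's centre, each narrower disc above each wider one; the fitting in the tray, its middle under 30 mm high; all at rest (value of joint nut_run above 11.8 rad and value of joint nut_tight above 0.35 rad and horizontal distance between each of disc_64_mid, disc_56_mid, disc_48_mid, disc_40_mid and plate_top below 0.007 m and angle between the z axis of each of disc_64_mid, disc_56_mid, disc_48_mid, disc_40_mid and the z axis of plate_top, either way round below 0.1 rad and z of disc_64_mid in the frame of plate_top between 0.003 and 0.048 m and linear speed of each of disc_64, disc_56, disc_48, disc_40, fitting below 0.02 m/s and ((angle between disc_64_mid's own z axis and vertical below 0.3 rad and z of disc_56_mid in the frame of disc_64_mid above 0.008 m) or (angle between disc_64_mid's own z axis and vertical above 2.8 rad and z of disc_56_mid in the frame of disc_64_mid below -0.008 m)) and ((angle between disc_64_mid's own z axis and vertical below 0.3 rad and z of disc_48_mid in the frame of disc_64_mid above 0.008 m) or (angle between disc_64_mid's own z axis and vertical above 2.8 rad and z of disc_48_mid in the frame of disc_64_mid below -0.008 m)) and ((angle between disc_64_mid's own z axis and vertical below 0.3 rad and z of disc_40_mid in the frame of disc_64_mid above 0.008 m) or (angle between disc_64_mid's own z axis and vertical above 2.8 rad and z of disc_40_mid in the frame of disc_64_mid below -0.008 m)) and z of disc_56_mid in the frame of plate_top between 0.003 and 0.048 m and ((angle between disc_56_mid's own z axis and vertical below 0.3 rad and z of disc_48_mid in the frame of disc_56_mid above 0.008 m) or (angle between disc_56_mid's own z axis and vertical above 2.8 rad and z of disc_48_mid in the frame of disc_56_mid below -0.008 m)) and ((angle between disc_56_mid's own z axis and vertical below 0.3 rad and z of disc_40_mid in the frame of disc_56_mid above 0.008 m) or (angle between disc_56_mid's own z axis and vertical above 2.8 rad and z of disc_40_mid in the frame of disc_56_mid below -0.008 m)) and z of disc_48_mid in the frame of plate_top between 0.003 and 0.048 m and ((angle between disc_48_mid's own z axis and vertical below 0.3 rad and z of disc_40_mid in the frame of disc_48_mid above 0.008 m) or (angle between disc_48_mid's own z axis and vertical above 2.8 rad and z of disc_40_mid in the frame of disc_48_mid below -0.008 m)) and z of disc_40_mid in the frame of plate_top between 0.003 and 0.048 m and horizontal distance between fitting_mid and tray_in below 0.055 m and height (world z) of fitting_mid below 0.03 m); the robot touches nothing.
It fails at once if the marker is moved by more than 30 mm (distance of marker from where it was at the start of the episode above 0.03 m).
It fails at once if the tape roll is moved by more than 30 mm (distance of tape_roll from where it was at the start of the episode above 0.03 m).
It fails at once if the hex key is moved by more than 30 mm (distance of hex_key from where it was at the start of the episode above 0.03 m).
Of disc_64, disc_56, disc_48, disc_40 only 2 to 4 are there at a start; the rules pass over those that are not, and their reading is None.
At some moment in a run one of disc_64, disc_56, disc_48, disc_40, fitting may be knocked a few centimetres aside while the robot is not near it.
Once in a run the grip may slacken for a moment while it holds something.
It also fails if it takes over 210 s, if anything falls off the work surface, if the arm or the gripper's body presses on something with over 40 N, if the wrist force passes 120 N, or if a joint passes its speed limit or range.

## Working session

There is one attempt and no reset: what is moved stays moved. The work goes in short steps, Python scripts to look and compute and a shell command to move; the robot and the scene stay as the last step left them, time stands still between calls to the robot, and variables do not carry over. Pictures are saved under pics/ and viewed, about 12 in all and at most 16, crops included, and the job is handed in when it is done.

```bash
mkdir -p pics; ls
cat > h.py <<'E'
import numpy as np,cv2
from rig import ctrl
from scipy.spatial.transform import Rotation as R
def tool():
    s=ctrl.state();q=s['eef_rot'];return np.array(s['eef_pos']),R.from_quat([q[1],q[2],q[3],q[0]]).as_matrix(),s
def snap(name,fn=None):
    c=ctrl.camera(name)
    if fn: cv2.imwrite('pics/'+fn,c['pixels'][:,:,::-1])
    return c
def ray(c,uv,pose=None):
    K=np.array(c['camera_matrix'])
    x=(uv[0]-K[0,2])/K[0,0];y=(uv[1]-K[1,2])/K[1,1]
    if 'hand_eye' in c:
        r=np.hypot(x,y);d=np.array([x/r*np.sin(r),y/r*np.sin(r),np.cos(r)]) if r>1e-9 else np.array([0,0,1.])
        H=np.array(c['hand_eye']);p,M=pose[:2]
        return p+M@H[:3,3],M@H[:3,:3]@d
    Rm=cv2.Rodrigues(np.array(c['rvec'],float))[0];t=np.array(c['tvec'],float).ravel()
    return -Rm.T@t,Rm.T@np.array([x,y,1])
def pt(c,uv,z,pose=None):
    o,d=ray(c,uv,pose);return o+d*(z-o[2])/d[2]
def proj(c,P,pose=None):
    K=np.array(c['camera_matrix']);P=np.atleast_2d(np.array(P,float))
    if 'hand_eye' in c:
        H=np.array(c['hand_eye']);p,M=pose[:2]
        q=((P-p)@M-H[:3,3])@H[:3,:3]
        th=np.arctan2(np.hypot(q[:,0],q[:,1]),q[:,2]);ph=np.arctan2(q[:,1],q[:,0])
        return np.c_[K[0,2]+K[0,0]*th*np.cos(ph),K[1,2]+K[1,1]*th*np.sin(ph)]
    return cv2.projectPoints(P,np.array(c['rvec'],float),np.array(c['tvec'],float),K,None)[0][:,0]
def d2t(target,yaw_axis=None):
    "shift in tool axes to reach world target"
    p,M,s=tool();return M.T@(np.array(target)-p)
E
python3 - <<'E'
from h import *
np.set_printoptions(precision=4,suppress=True)
for n in ['scene','top']:
    c=snap(n,n+'0.png');o,_=ray(c,(256,192));print(n,np.array(c['camera_matrix'])[0,0],o, pt(c,(256,192),0))
p,M,s=tool();print(p,M,s)
c=snap('wrist');print(c['camera_matrix'],c['hand_eye'])
E
```

```text
pics
scene 479.93229956292595 [-0.3472  0.9341  0.9595] [ 0.5788 -0.0231  0.    ]
top 441.4422942678717 [0.4329 0.0086 1.1798] [0.5425 0.0222 0.    ]
[ 0.2331 -0.498   0.2497] [[ 0.9057  0.4239 -0.0005]
 [ 0.4239 -0.9057  0.0011]
 [ 0.     -0.0012 -1.    ]] {'clock': 0.1, 'joint_pos': array([-1.133 ,  0.0874,  0.1752,  1.6598,  0.    ,  1.5708]), 'joint_velocities': array([ 0.0016, -0.002 ,  0.0005, -0.001 , -0.0015, -0.0004]), 'effort': array([ -0.0011, -52.1561,  46.5654,   0.0162,   0.    ,  -0.    ]), 'eef_pos': array([ 0.2331, -0.498 ,  0.2497]), 'eef_rot': array([-0.0006,  0.9761,  0.2171, -0.0001]), 'force': array([0.0928, 0.0793, 0.1475]), 'wrist_torque': array([-0.0011, -0.0552, -0.0378]), 'width': 0.08555524779032354}
[[297.3186   0.     254.0436]
 [  0.     297.3186 189.254 ]
 [  0.       0.       1.    ]] [[ 0.0002 -0.9567 -0.291   0.073 ]
 [ 1.      0.0005 -0.001   0.0009]
 [ 0.0011 -0.291   0.9567 -0.1231]
 [ 0.      0.      0.      1.    ]]
```

```bash
python3 -c "
import cv2
for n in ['scene','top']:
    a=cv2.imread(f'pics/{n}0.png');cv2.imwrite(f'pics/{n}0b.png',cv2.resize(a,(800,600),interpolation=cv2.INTER_CUBIC))"
```

```text
(no output)
```

View pics/top0b.png

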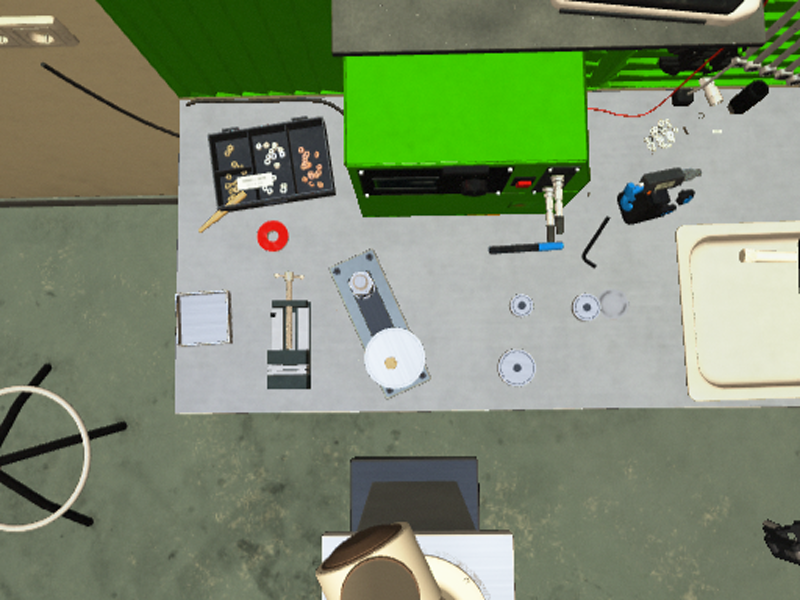

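View pics/scene0b.png

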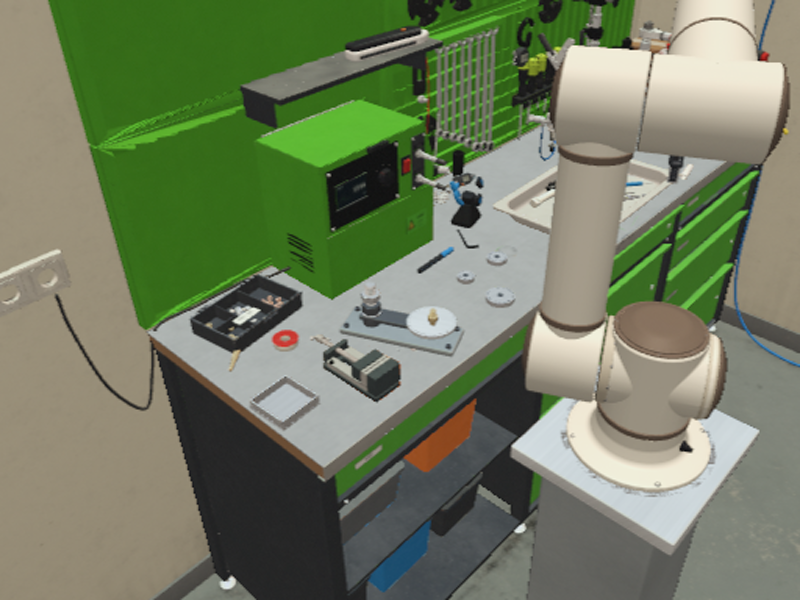

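The top view (800x600 scale) shows the plate at (394,359) with the fitting at (390,362), the stud at (361,284) and the tray at (203,318). There are three discs, at (521,305), (585,307) and (517,368), plus a faint ring at (613,302). I'll zoom in on the stand and discs.

Run:
```python
from h import *
a=cv2.imread('pics/top0.png')
cv2.imwrite('pics/c1.png',cv2.resize(a[155:260,200:410],(800,400),interpolation=cv2.INTER_CUBIC))
c=snap('top')
f=lambda u,v,z:print((u,v),pt(c,(u*.64,v*.64),z).round(4))
for u,v,z in [(394,359,.048),(390,362,.085),(361,284,.1),(203,318,.022),(521,305,.012),(585,307,.012),(613,302,.012),(517,368,.012)]:f(u,v,z)
```

```text
(394, 359) [0.4414 0.033  0.048 ]
(390, 362) [0.4364 0.0385 0.085 ]
(361, 284) [0.5596 0.0822 0.1   ]
(203, 318) [0.5154 0.3556 0.022 ]
(521, 305) [ 0.5294 -0.1826  0.012 ]
(585, 307) [ 0.5242 -0.2902  0.012 ]
(613, 302) [ 0.5319 -0.3376  0.012 ]
(517, 368) [ 0.4235 -0.1724  0.012 ]
```

View pics/c1.png

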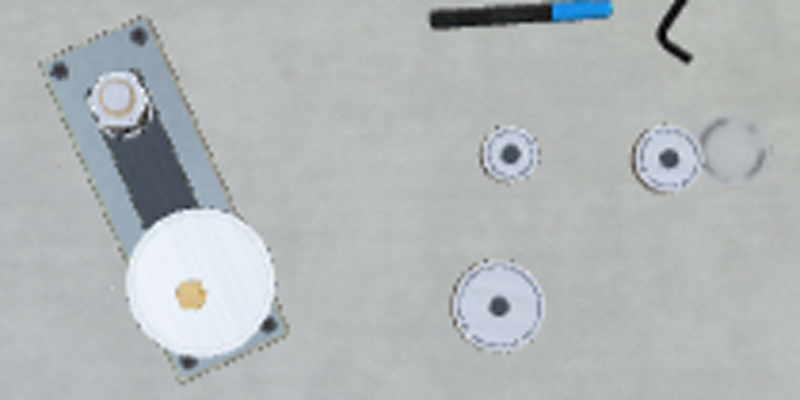

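Three discs are present: 40 mm at (0.529,-0.183), 48 mm at (0.524,-0.290) and 64 mm at (0.4235,-0.172). The faint ring is just a mark. Plate to stud measures 128 mm against the stated 130 mm, so the scale is right. Next I move over the plate.

```bash
cat >> h.py <<'E'
def go(x,y,z,yaw=None):
    "print row for target; yaw = direction (deg) of tool x axis"
    p,M,s=tool();d=M.T@(np.array([x,y,z])-p);cur=np.degrees(np.arctan2(M[1,0],M[0,0]))
    t=0 if yaw is None else -np.radians((yaw-cur+180)%360-180)
    print('row',d.round(4).tolist(),round(t,3),'| p',p.round(4),'yaw',round(cur,1),'j6',round(s['joint_pos'][5],2),'w',round(s['width'],4),'t',s['clock'],'cosz',round(M[2,2],4))
E
python3 -c "
from h import *
go(.40,.038,.25)"
```

```text
row [0.3784, -0.4147, 0.0002] 0 | p [ 0.2331 -0.498   0.2498] yaw 25.1 j6 1.57 w 0.0854 t 0.2 cosz -1.0
```

```bash
python3 -m pendant '[[0.38,-0.415,0,0],[0.38,-0.415,0,0],[0.38,-0.415,0,0],[0.38,-0.415,0,0],[0.38,-0.415,0,0],[0.38,-0.415,0,0],[0.38,-0.415,0,0],[0.38,-0.415,0,0],[0.38,-0.415,0,0],[0.38,-0.415,0,0],[0.38,-0.415,0,0],[0.38,-0.415,0,0],[0.38,-0.415,0,0],[0.38,-0.415,0,0],[0.38,-0.415,0,0],[0.38,-0.415,0,0],[0.38,-0.415,0,0]]' 0.085
python3 - <<'E'
from h import *
go(.4364,.0385,.2)
P=tool();c=snap('wrist');a=c['pixels'][:,:,::-1].copy()
cv2.imwrite('pics/w1.png',cv2.resize(a,(800,600),interpolation=cv2.INTER_CUBIC))
E
```

```text
clock: 1.9
eef_pos: [0.4013, 0.038, 0.2503]
eef_rot: [-0.0, 0.976, 0.216, 0.0]
force: [-0.1, -0.4, -0.7]
width: 0.085
row [0.032, 0.0144, 0.0503] 0 | p [0.4013 0.038  0.2503] yaw 25.0 j6 2.8 w 0.085 t 1.9 cosz -1.0
```

View pics/w1.png

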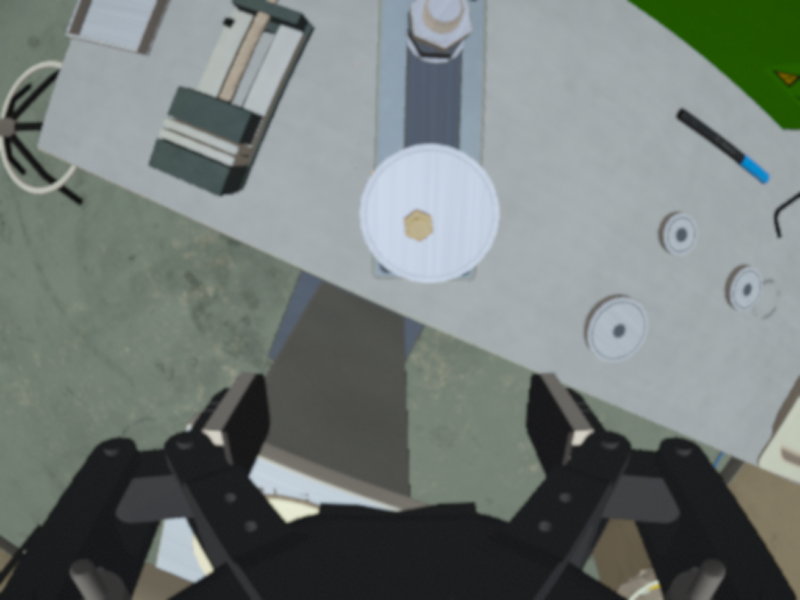

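Run:
```python
from h import *
P=tool();c=snap('wrist');a=c['pixels']
s=1/1.5625
for n,u,v,z in [('plate',430,213,.048),('stud',440,6,.109),('f top',418,226,.083),('tray in wall',165,0,.022)]:
    print(n,pt(c,(u*s,v*s),z,P).round(4))
hsv=cv2.cvtColor(a,cv2.COLOR_RGB2HSV)
m=((hsv[:,:,0]>12)&(hsv[:,:,0]<32)&(hsv[:,:,1]>70)).astype(np.uint8)
n,l,st,ce=cv2.connectedComponentsWithStats(m)
for i in range(1,n):
    if st[i,4]>40: print(st[i],ce[i])
k=[i for i in range(1,n) if np.hypot(*(ce[i]-[418*s,226*s]))<8][0]
print('blob',pt(c,ce[k],.07,P).round(4))
b=cv2.findContours((l==k).astype(np.uint8),0,1)[0][0].reshape(-1,2)
w=np.array([pt(c,q,.07,P)[:2] for q in b]);print(cv2.minAreaRect((w*1000).astype(np.float32)))
# plate segmentation by ellipse fit
g=cv2.cvtColor(a,cv2.COLOR_RGB2GRAY)
x0,y0=215,80
cr=a[y0:190,x0:330];cv2.imwrite('pics/w1c.png',cv2.resize(cr[:,:,::-1],(690,660),interpolation=cv2.INTER_CUBIC))
```

```text
plate [0.4429 0.0315 0.048 ]
stud [0.5601 0.0849 0.109 ]
f top [0.4348 0.0387 0.083 ]
tray in wall [0.52  0.303 0.022]
[498  47  12   7  52] [503.82692308  49.69230769]
blob [0.4365 0.0404 0.07  ]
((436.34075927734375, 40.44497299194336), (3.609159469604492, 10.079648971557617), 43.944236755371094)
```

View pics/w1c.png

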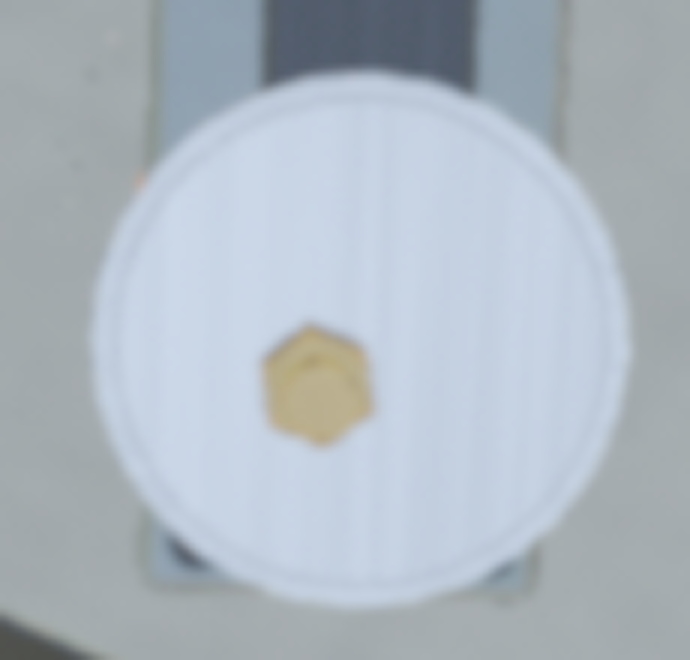

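The crop shows the fitting with its flats facing left and right, along the jaw direction. Its centre is at crop (319,384) and the plate's centre at crop (361,338). I'll grasp at the current yaw.

Run:
```python
from h import *
P=tool();c=snap('wrist')
q=lambda u,v:(215+(u+.5)/6-.5,80+(v+.5)/6-.5)
print(pt(c,q(361,338),.048,P),pt(c,q(319,384),.06,P),pt(c,q(321,400),.083,P))
f=pt(c,q(319,384),.06,P);go(f[0],f[1],.071)
```

```text
[0.44304727 0.03234748 0.048     ] [0.43335988 0.03682708 0.06      ] [0.43363139 0.0376946  0.083     ]
row [0.0283, 0.0152, 0.1793] 0 | p [0.4013 0.0385 0.2503] yaw 25.0 j6 2.8 w 0.0848 t 2.05 cosz -1.0
```

```bash
python3 -m pendant '[[0.0285,0.0148,0.05,0],[0.0285,0.0148,0.1,0],[0.0285,0.0148,0.14,0],[0.0285,0.0148,0.16,0],[0.0285,0.0148,0.179,0],[0.0285,0.0148,0.179,0],[0.0285,0.0148,0.179,0]]' 0.06
python3 -m pendant '[[0,0,0,0],[0,0,0,0],[0,0,0,0],[0,0,0,0],[0,0,0,0],[0,0,0,0],[0,0,0,0],[0,0,0,0]]' 0.005 40
python3 -m pendant '[[0,0,-0.03,0],[0,0,-0.06,0],[0,0,-0.1,0],[0,0,-0.14,0],[0,0,-0.14,0]]'
python3 - <<'E'
from h import *
P=tool();c=snap('wrist','w2.png');
go(.5154,.3556,.12)
t=snap('top','t2.png');a=t['pixels']
cv2.imwrite('pics/t2c.png',cv2.resize(a[150:260,100:300,::-1],(800,440),interpolation=cv2.INTER_CUBIC))
E
```

```text
clock: 2.75
eef_pos: [0.4334, 0.0372, 0.0718]
eef_rot: [-0.0, 0.976, 0.217, -0.0]
force: [-1.3, 0.6, 1.2]
width: 0.0598
clock: 3.55
eef_pos: [0.434, 0.0372, 0.0728]
eef_rot: [-0.0, 0.976, 0.217, 0.001]
force: [0.1, -0.5, 6.6]
width: 0.0176
clock: 4.05
eef_pos: [0.4354, 0.0373, 0.218]
eef_rot: [0.0, 0.976, 0.217, 0.005]
force: [0.1, -0.4, 0.5]
width: 0.0174
row [0.2071, -0.2546, 0.0962] 0 | p [0.4349 0.0372 0.2153] yaw 25.0 j6 2.79 w 0.0177 t 4.1 cosz -1.0
```

View pics/w2.png

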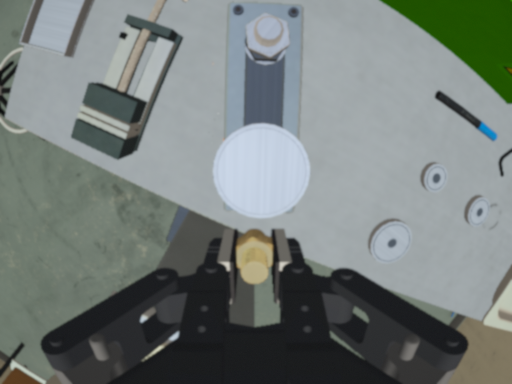

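The fitting is held. Next, the tray, turning the tool to yaw 90° so joint 6 stays in range.

```bash
python3 -m pendant '[[0.207,-0.2546,0,-1.134],[0.207,-0.2546,0,-1.134],[0.207,-0.2546,0,-1.134],[0.207,-0.2546,0,-1.134],[0.207,-0.2546,0,-1.134],[0.207,-0.2546,0,-1.134],[0.207,-0.2546,0,-1.134],[0.207,-0.2546,0,-1.134],[0.207,-0.2546,0,-1.134],[0.207,-0.2546,0,-1.134],[0.207,-0.2546,0,-1.134]]'
python3 - <<'E'
from h import *
P=tool();c=snap('wrist','w3.png');
go(.5154,.3556,.032,90)
E
```

```text
clock: 5.25
eef_pos: [0.514, 0.3547, 0.2136]
eef_rot: [0.001, 0.708, 0.706, 0.001]
force: [0.5, 0.0, -0.5]
width: 0.0173
row [0.0007, 0.0008, 0.1819] -0.002 | p [0.5141 0.3547 0.2139] yaw 89.9 j6 2.18 w 0.0177 t 5.3 cosz -1.0
```

View pics/w3.png

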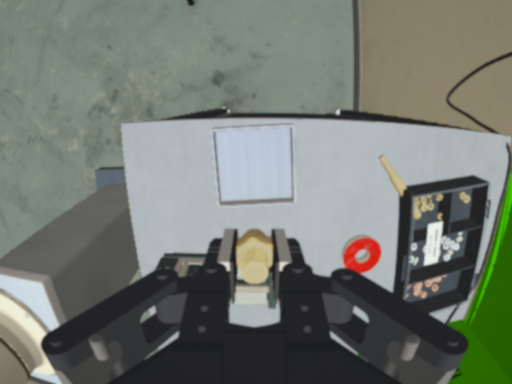

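Run:
```python
from h import *
P=tool();c=snap('wrist');p=pt(c,(254,163),.015,P);print(p);go(p[0],p[1],.031,90)
print(proj(c,[[*P[0][:2],.02]],P))
```

```text
[0.5138097  0.36053602 0.015     ]
row [0.0056, -0.0009, 0.1831] -0.002 | p [0.5141 0.3547 0.2141] yaw 89.9 j6 2.18 w 0.0174 t 5.35 cosz -1.0
[[254.25165024 169.15211535]]
```

```bash
python3 -m pendant '[[0.004,0,0.05,0],[0.004,0,0.1,0],[0.004,0,0.14,0],[0.004,0,0.16,0],[0.004,0,0.172,0],[0.004,0,0.181,0],[0.004,0,0.181,0],[0.004,0,0.181,0]]'
python3 -m pendant '[[0,0,0,0],[0,0,0,0],[0,0,0,0],[0,0,0,0],[0,0,0,0]]' 0.035
python3 -m pendant '[[0,0,-0.03,0],[0,0,-0.06,0],[0,0,-0.1,0],[0,0,-0.14,0],[0,0,-0.17,0],[0,0,-0.17,0]]'
python3 - <<'E'
from h import *
P=tool();c=snap('wrist','w4.png');t=snap('top')
cv2.imwrite('pics/t4.png',np.hstack([cv2.resize(c['pixels'],(512,384)),cv2.resize(t['pixels'][150:260,100:170],(244,384))])[:,:,::-1])
go(.5595,.0850,.2,None)
E
```

```text
clock: 6.15
eef_pos: [0.5153, 0.3593, 0.0345]
eef_rot: [0.001, 0.708, 0.706, 0.002]
force: [0.3, 0.2, 0.3]
width: 0.0174
clock: 6.65
eef_pos: [0.5153, 0.3593, 0.0346]
eef_rot: [0.001, 0.708, 0.706, 0.002]
force: [0.4, 0.6, 0.1]
width: 0.035
clock: 7.25
eef_pos: [0.5157, 0.3598, 0.2099]
eef_rot: [0.002, 0.708, 0.706, 0.006]
force: [-1.0, -0.1, 1.1]
width: 0.0348
row [-0.274, 0.0453, 0.0045] 0 | p [0.5148 0.3591 0.205 ] yaw 89.9 j6 2.18 w 0.035 t 7.35 cosz -1.0
```

View pics/t4.png

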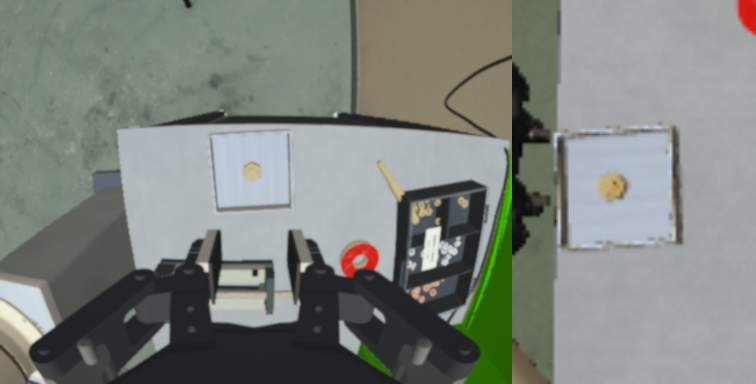

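The fitting stands in the tray. Now I move above the stud, winding joint 6 back on the way.

```bash
python3 -m pendant '[[-0.274,0.045,-0.02,-2.9],[-0.274,0.045,-0.02,-2.9],[-0.274,0.045,-0.02,-2.9],[-0.274,0.045,-0.02,-2.9],[-0.274,0.045,-0.02,-2.9],[-0.274,0.045,-0.02,-2.9],[-0.274,0.045,-0.02,-2.9],[-0.274,0.045,-0.02,-2.9],[-0.274,0.045,-0.02,-2.9],[-0.274,0.045,-0.02,-2.9],[-0.274,0.045,-0.02,-2.9],[-0.274,0.045,-0.02,-2.9],[-0.274,0.045,-0.02,-2.9],[-0.274,0.045,-0.02,-2.9],[-0.274,0.045,-0.02,-2.9],[-0.274,0.045,-0.02,-2.9],[-0.274,0.045,-0.02,-2.9],[-0.274,0.045,-0.02,-2.9],[-0.274,0.045,-0.02,-2.9],[-0.274,0.045,-0.02,-2.9]]' 0.07
python3 - <<'E'
from h import *
P=tool();c=snap('wrist','w5.png');go(.56,.085,.11)
u=proj(c,[[.56,.085,.083]],P)[0];print(u)
x0,y0=int(u[0])-55,int(u[1])-50;print(x0,y0)
cv2.imwrite('pics/w5c.png',cv2.resize(c['pixels'][y0:y0+100,x0:x0+110,::-1],(660,600),interpolation=cv2.INTER_CUBIC))
E
```

```text
clock: 9.35
eef_pos: [0.5585, 0.0849, 0.2225]
eef_rot: [0.002, -0.618, 0.786, 0.0]
force: [0.7, 0.6, 0.0]
width: 0.0703
row [-0.0001, -0.0012, 0.1126] 0 | p [0.5585 0.0849 0.2226] yaw -103.4 j6 -1.19 w 0.07 t 9.4 cosz -1.0
[252.21530356 184.55437047]
197 134
```

View pics/w5c.png

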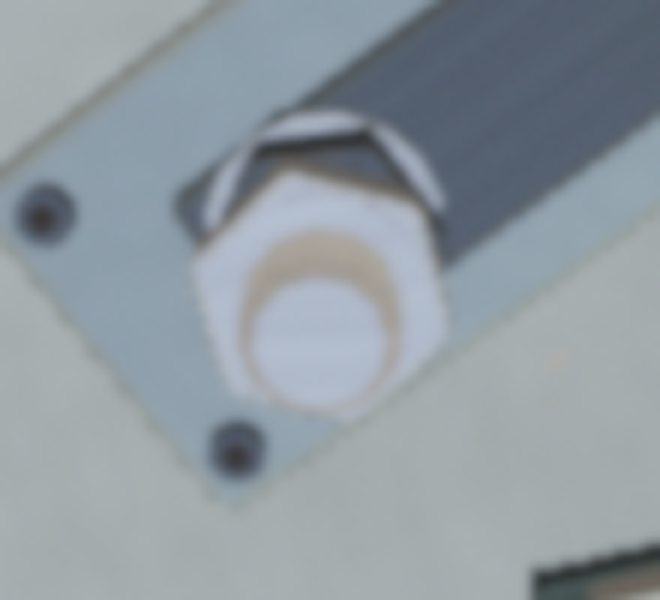

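The crop shows the nut's top hexagon with corners at (290,172), (418,203), (445,325), (350,420), (235,390) and (195,265), and the stud top at (318,340). I'll fit the nut's pose to those.

Run:
```python
from h import *
from scipy.optimize import least_squares
P=tool();c=snap('wrist')
q=lambda u,v:(197+(u+.5)/6-.5,134+(v+.5)/6-.5)
U=np.array([q(*k) for k in [(290,172),(418,203),(445,325),(350,420),(235,390),(195,265)]])
st=pt(c,q(318,340),.109,P);print('stud',st)
r=.018/np.cos(np.pi/6)
def hexa(p):
    a=p[3]-np.arange(6)*np.pi/3
    return np.c_[p[0]+r*np.cos(a),p[1]+r*np.sin(a),np.full(6,p[2])]
best=min((least_squares(lambda p:(proj(c,hexa(p),P)-U).ravel(),[.56,.085,.085,a]) for a in np.arange(0,6.28,.5)),key=lambda s:s.cost)
print('nut top',best.x[:3],'corner deg mod60',np.degrees(best.x[3])%60,'rms',np.sqrt(best.cost/6))
for k in range(6): # flats normals => tool y dir
    n=(np.degrees(best.x[3])+30)%60+60*k
    print('flat normal',n%180,'tool yaw options',(n+90)%360)
print(np.degrees(P[2]['joint_pos'][0]))
```

```text
stud [0.5613346  0.08199286 0.109     ]
nut top [0.5620964  0.08553835 0.0746091 ] corner deg mod60 31.69064447934943 rms 0.5811876410360938
flat normal 1.6906444793494302 tool yaw options 91.69064447934943
flat normal 61.69064447934943 tool yaw options 151.69064447934943
flat normal 121.69064447934943 tool yaw options 211.69064447934943
flat normal 1.6906444793494302 tool yaw options 271.69064447934943
flat normal 61.69064447934943 tool yaw options 331.69064447934943
flat normal 121.69064447934943 tool yaw options 31.69064447934943
8.587264227132705
```

Nut flats are at yaw 31.7° mod 60. The fitted height is off because of the nut's chamfer, so I'll use the stated height instead. Now align and descend.

```bash
python3 -c "
from h import *
go(.561,.0845,.098,-28.3)"
python3 -m pendant '[[0,0,0,-1.311],[0,0,0,-1.311],[0,0,0,-1.311],[0,0,0,-1.311],[0,0,0,-1.311],[0,0,0,-1.311],[0,0,0,-1.311],[0,0,0,-1.311],[0,0,0,-1.311],[0,0,0,-1.311],[0,0,0,-1.311]]' 0.07
python3 -c "
from h import *
go(.561,.0845,.098,-28.3)"
```

```text
row [0.0002, -0.0022, 0.1247] -1.32 | p [0.5585 0.0849 0.2227] yaw -103.9 j6 -1.18 w 0.0699 t 9.45 cosz -1.0
clock: 10.55
eef_pos: [0.5583, 0.0849, 0.222]
eef_rot: [-0.001, 0.968, -0.251, 0.001]
force: [0.3, -0.5, 0.4]
width: 0.0701
row [0.0024, -0.0006, 0.124] -0.014 | p [0.5583 0.0849 0.222 ] yaw -29.1 j6 -2.48 w 0.0701 t 10.55 cosz -1.0
```

```bash
python3 -m pendant '[[0.0024,-0.0006,0.04,-0.014],[0.0024,-0.0006,0.08,-0.014],[0.0024,-0.0006,0.1,-0.014],[0.0024,-0.0006,0.115,-0.014],[0.0024,-0.0006,0.124,-0.014],[0.0024,-0.0006,0.124,-0.014],[0.0024,-0.0006,0.124,-0.014]]' 0.07
python3 -m pendant '[[0,0,0,0],[0,0,0,0],[0,0,0,0],[0,0,0,0],[0,0,0,0],[0,0,0,0],[0,0,0,0]]' 0.02 50
python3 -c "
from h import *
go(.561,.0845,.098,-28.3);s=tool()[2];print(s['force'],s['wrist_torque'])"
```

```text
clock: 11.25
eef_pos: [0.5615, 0.0846, 0.0991]
eef_rot: [-0.002, 0.97, -0.245, 0.001]
force: [0.2, -0.0, 0.6]
width: 0.0702
clock: 11.95
eef_pos: [0.5617, 0.084, 0.1005]
eef_rot: [-0.001, 0.97, -0.245, 0.002]
force: [-3.4, -2.8, 7.8]
width: 0.0342
row [-0.0009, -0.0001, 0.0025] -0.001 | p [0.5617 0.084  0.1005] yaw -28.4 j6 -2.5 w 0.0342 t 11.95 cosz -1.0
[-3.37954225 -2.82293876  7.80107745] [-0.71850994  0.57838212 -0.05494468]
```

The nut is gripped on its flats (width 34.2 mm; the fitting read similarly low at 17.4). Turning clockwise while following the pitch.

```bash
python3 -m pendant '[[0,0,0.0002,0.14],[0,0,0.0004,0.28],[0,0,0.0005,0.42],[0,0,0.0007,0.56],[0,0,0.0009,0.7],[0,0,0.0011,0.84],[0,0,0.0012,0.98],[0,0,0.0014,1.12],[0,0,0.0016,1.26],[0,0,0.0018,1.4],[0,0,0.002,1.54],[0,0,0.0021,1.68],[0,0,0.0023,1.82],[0,0,0.0025,1.96],[0,0,0.0027,2.1],[0,0,0.0029,2.24],[0,0,0.003,2.38],[0,0,0.0032,2.52],[0,0,0.0034,2.66],[0,0,0.0034,2.66]]'
python3 - <<'E'
from h import *
go(.561,.0845,.098,-28.3);s=tool()[2];print(s['force'],s['wrist_torque'])
P=tool();c=snap('wrist');u=proj(c,[[.561,.0845,.088]],P)[0];x0,y0=int(u[0])-70,int(u[1])-50
cv2.imwrite('pics/w6c.png',cv2.resize(c['pixels'][y0:y0+110,x0:x0+140,::-1],(700,550),interpolation=cv2.INTER_CUBIC))
E
```

```text
clock: 13.95
eef_pos: [0.5625, 0.0836, 0.0975]
eef_rot: [0.003, 0.008, 1.0, 0.0]
force: [4.1, -2.5, -1.1]
width: 0.034
row [0.0015, 0.0009, -0.0005] -2.664 | p [0.5625 0.0836 0.0975] yaw 179.1 j6 0.16 w 0.034 t 13.95 cosz -1.0
[ 4.05397929 -2.47879142 -1.06720161] [-0.72046145 -0.87472376 -0.04814826]
```

View pics/w6c.png

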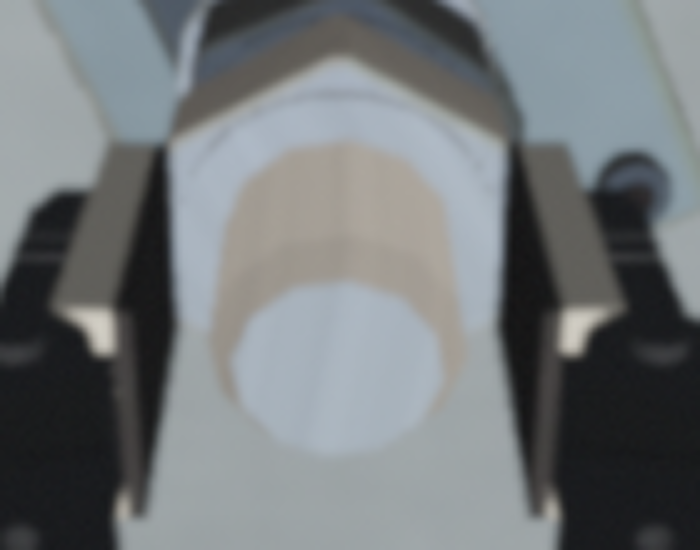

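The nut sits squarely between the pads. Continuing.

```bash
python3 -m pendant '[[0,0,0.0002,0.14],[0,0,0.0004,0.28],[0,0,0.0005,0.42],[0,0,0.0007,0.56],[0,0,0.0009,0.7],[0,0,0.0011,0.84],[0,0,0.0012,0.98],[0,0,0.0014,1.12],[0,0,0.0016,1.26],[0,0,0.0018,1.4],[0,0,0.002,1.54],[0,0,0.0021,1.68],[0,0,0.0023,1.82],[0,0,0.0025,1.96],[0,0,0.0027,2.1],[0,0,0.0029,2.24],[0,0,0.003,2.38],[0,0,0.0032,2.52],[0,0,0.0034,2.66],[0,0,0.0034,2.66]]'
python3 -m pendant '[[0,0,0,0],[0,0,0,0],[0,0,0,0],[0,0,0,0]]' 0.06
python3 -m pendant '[[0,0,0,-0.01]]'
python3 - <<'E'
from h import *
go(.561,.0845,.093,-28.3);s=tool()[2];print(s['force'],s['wrist_torque'])
P=tool();c=snap('wrist');u=proj(c,[[.561,.0845,.08]],P)[0];x0,y0=int(u[0])-70,int(u[1])-60
cv2.imwrite('pics/w7c.png',cv2.resize(c['pixels'][y0:y0+110,x0:x0+140,::-1],(700,550),interpolation=cv2.INTER_CUBIC))
E
```

```text
clock: 16.0
eef_pos: [0.5617, 0.0835, 0.094]
eef_rot: [0.0, 0.972, 0.234, 0.003]
force: [-3.6, -1.5, 0.4]
width: 0.034
clock: 16.4
eef_pos: [0.5619, 0.0837, 0.0942]
eef_rot: [0.0, 0.972, 0.235, 0.003]
force: [1.1, -1.1, 1.2]
width: 0.0604
clock: 16.5
eef_pos: [0.562, 0.0837, 0.0942]
eef_rot: [0.0, 0.971, 0.24, 0.003]
force: [0.5, -0.3, -0.3]
width: 0.0604
row [-0.0005, -0.0011, 0.0012] 0.979 | p [0.562  0.0837 0.0942] yaw 27.8 j6 2.8 w 0.0604 t 16.5 cosz -1.0
[ 0.46464209 -0.27608386 -0.34669442] [ 0.02327366  0.0453786  -0.00707307]
```

View pics/w7c.png

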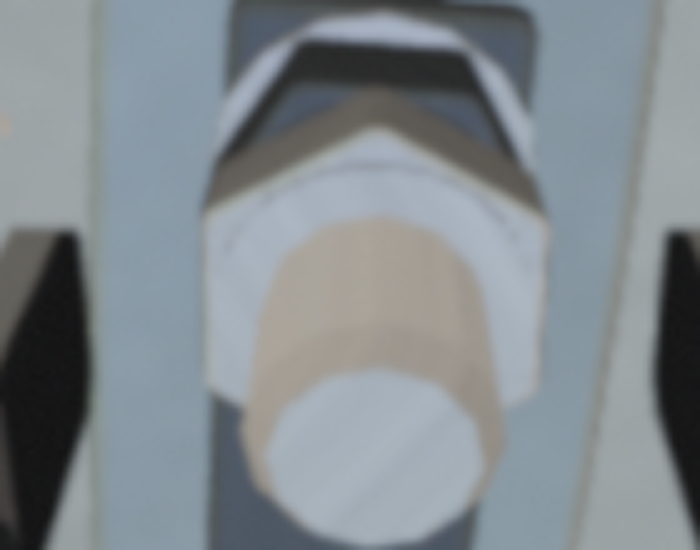

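```bash
python3 -m pendant '[[0,0,0,-2.61],[0,0,0,-2.61],[0,0,0,-2.61],[0,0,0,-2.61],[0,0,0,-2.61],[0,0,0,-2.61],[0,0,0,-2.61],[0,0,0,-2.61],[0,0,0,-2.61],[0,0,0,-2.61],[0,0,0,-2.61],[0,0,0,-2.61],[0,0,0,-2.61],[0,0,0,-2.61],[0,0,0,-2.61],[0,0,0,-2.61],[0,0,0,-2.61],[0,0,0,-2.61],[0,0,0,-2.61],[0,0,0,-2.61]]'
python3 -m pendant '[[0,0,0,-2.61],[0,0,0,-2.61],[0,0,0,-2.61],[0,0,0,-2.61],[0,0,0,-2.61],[0,0,0,-2.61],[0,0,0,-2.61],[0,0,0,-2.61],[0,0,0,-2.61],[0,0,0,-2.61],[0,0,0,-2.61],[0,0,0,-2.61],[0,0,0,-2.61],[0,0,0,-2.61],[0,0,0,-2.61],[0,0,0,-2.61],[0,0,0,-2.61],[0,0,0,-2.61],[0,0,0,-2.61],[0,0,0,-2.61]]'
python3 -c "
from h import *
go(.562,.0837,.0935,-32.8)"
```

```text
clock: 18.55
eef_pos: [0.562, 0.0838, 0.0943]
eef_rot: [0.003, 0.024, 1.0, 0.001]
force: [1.3, 0.5, 0.7]
width: 0.06
clock: 20.55
eef_pos: [0.562, 0.0837, 0.0943]
eef_rot: [-0.001, 0.958, -0.287, 0.003]
force: [0.1, 0.2, 0.4]
width: 0.06
row [0.0, 0.0, 0.0008] -0.009 | p [0.562  0.0837 0.0943] yaw -33.3 j6 -2.41 w 0.06 t 20.55 cosz -1.0
```

```bash
python3 -m pendant '[[0,0,0.0005,-0.009],[0,0,0.0005,-0.009],[0,0,0.0005,-0.009],[0,0,0.0005,-0.009],[0,0,0.0005,-0.009],[0,0,0.0005,-0.009],[0,0,0.0005,-0.009]]' 0.02 60
python3 -m pendant '[[0,0,0.0002,0.14],[0,0,0.0004,0.28],[0,0,0.0005,0.42],[0,0,0.0007,0.56],[0,0,0.0009,0.7],[0,0,0.0011,0.84],[0,0,0.0012,0.98],[0,0,0.0014,1.12],[0,0,0.0016,1.26],[0,0,0.0018,1.4],[0,0,0.002,1.54],[0,0,0.0021,1.68],[0,0,0.0023,1.82],[0,0,0.0025,1.96],[0,0,0.0027,2.1],[0,0,0.0029,2.24],[0,0,0.003,2.38],[0,0,0.003,2.38]]'
python3 -c "
from h import *
go(.562,.0837,.0935,-32.8);s=tool()[2];print(s['force'],s['wrist_torque'],s['effort'])"
```

```text
clock: 21.25
eef_pos: [0.562, 0.0837, 0.0939]
eef_rot: [-0.001, 0.959, -0.282, 0.003]
force: [-2.2, -0.3, 5.1]
width: 0.0338
clock: 23.05
eef_pos: [0.5622, 0.0837, 0.091]
eef_rot: [0.003, -0.093, 0.996, 0.0]
force: [-1.2, -0.3, 3.7]
width: 0.0336
row [0.0002, 0.0001, -0.0025] -2.382 | p [0.5622 0.0837 0.091 ] yaw -169.3 j6 -0.04 w 0.0336 t 23.05 cosz -1.0
[-1.23568286 -0.32133004  3.72646114] [-0.23959552  0.03795909 -0.05570236] [  0.52816601 -52.73632765  45.23324132  -0.23390246   0.29113789
   2.02622384]
```

```bash
S='from h import *
P,M,s=tool();print("yaw",np.degrees(np.arctan2(M[1,0],M[0,0])).round(1),"j6",s["joint_pos"][5].round(3),"F",s["force"].round(1),"T",s["wrist_torque"].round(3),"e6",s["effort"][5].round(2),"w",s["width"])'
echo "$S" > st.py
python3 -m pendant '[[0,0,0.0002,0.14],[0,0,0.0004,0.28],[0,0,0.0005,0.42],[0,0,0.0007,0.56],[0,0,0.0008,0.6]]' >/dev/null; python3 st.py
python3 -m pendant '[[0,0,0.0002,0.14],[0,0,0.0004,0.28],[0,0,0.0005,0.42],[0,0,0.0007,0.56],[0,0,0.0008,0.6]]' >/dev/null; python3 st.py
python3 -m pendant '[[0,0,0.0002,0.14],[0,0,0.0004,0.28],[0,0,0.0005,0.42],[0,0,0.0007,0.56],[0,0,0.0008,0.6]]' >/dev/null; python3 st.py
python3 -m pendant '[[0,0,0.0002,0.14],[0,0,0.0004,0.28],[0,0,0.0005,0.42],[0,0,0.0007,0.56],[0,0,0.0008,0.6]]'; python3 st.py
```

```text
yaw 156.3 j6 0.561 F [-1.8 -1.3  3.1] T [-0.284  0.339 -0.032] e6 0.65 w 0.03400035316431373
yaw 121.9 j6 1.161 F [-2.9 -0.6  7.1] T [-0.278  0.711  0.212] e6 0.84 w 0.03385042891405427
yaw 87.5 j6 1.759 F [ -5.7 -20.   13.2] T [-4.252  1.191  1.975] e6 2.65 w 0.033221158546577347
clock: 25.05
eef_pos: [0.5599, 0.0798, 0.0901]
eef_rot: [0.004, 0.894, 0.447, -0.0]
force: [-17.6, -3.9, 19.2]
width: 0.0327
yaw 53.1 j6 2.359 F [-17.6  -3.9  19.2] T [-0.811  3.575  0.054] e6 0.71 w 0.03268610255390164
```

Torque rose to 0.21 N m (tightening), then to 2 N m (hard stop), and then the grip slipped off the flats. Release, rise a little and look.

```bash
python3 -m pendant '[[0,0,0,0],[0,0,0,0],[0,0,0,0],[0,0,0,0]]' 0.07
python3 -m pendant '[[-0.05,0,-0.04,0],[-0.05,0,-0.08,0],[-0.05,0,-0.12,0],[-0.05,0,-0.12,0],[-0.05,0,-0.12,0]]'
python3 - <<'E'
from h import *
P=tool();go(.561,.085,.2);c=snap('wrist');u=proj(c,[[.561,.085,.08]],P)[0];x0,y0=int(u[0])-45,int(u[1])-35;print(x0,y0)
cv2.imwrite('pics/w8c.png',cv2.resize(c['pixels'][y0:y0+70,x0:x0+90,::-1],(720,560),interpolation=cv2.INTER_CUBIC))
E
```

```text
clock: 25.45
eef_pos: [0.56, 0.0799, 0.0898]
eef_rot: [0.004, 0.894, 0.448, -0.0]
force: [-0.3, 1.0, 0.5]
width: 0.0701
clock: 25.95
eef_pos: [0.5302, 0.0407, 0.2107]
eef_rot: [0.004, 0.894, 0.448, 0.001]
force: [-0.3, 0.2, -0.2]
width: 0.0699
row [0.0539, -0.002, 0.0105] 0 | p [0.5302 0.0407 0.2107] yaw 53.3 j6 2.29 w 0.0699 t 25.95 cosz -1.0
205 88
```

View pics/w8c.png

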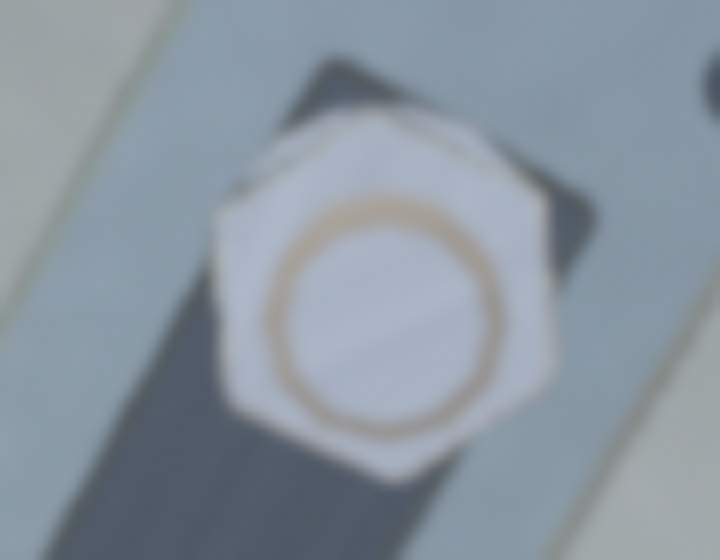

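Upper and lower nuts look to be in contact, with flats at about yaw 56.7 (or 116.7). Whether it reached the hard stop is unclear, since the jaws never widened. I'll regrip squarely and test in small steps.

```bash
python3 -c "
from h import *
go(.5615,.0838,.2107,116.7)"
python3 -m pendant '[[0.0535,-0.0014,0,-1.107],[0.0535,-0.0014,0,-1.107],[0.0535,-0.0014,0,-1.107],[0.0535,-0.0014,0,-1.107],[0.0535,-0.0014,0,-1.107],[0.0535,-0.0014,0,-1.107],[0.0535,-0.0014,0,-1.107],[0.0535,-0.0014,0,-1.107],[0.0535,-0.0014,0,-1.107],[0.0535,-0.0014,0,-1.107],[0.0535,-0.0014,0,-1.107]]'
python3 - <<'E'
from h import *
from scipy.optimize import least_squares
go(.5615,.0838,.0905,116.7)
P=tool();c=snap('wrist','w9.png');u=proj(c,[[.5615,.0838,.08]],P)[0];x0,y0=int(u[0])-45,int(u[1])-35;print(x0,y0)
cv2.imwrite('pics/w9c.png',cv2.resize(c['pixels'][y0:y0+70,x0:x0+90,::-1],(720,560),interpolation=cv2.INTER_CUBIC))
E
```

```text
row [0.0535, -0.0003, -0.0016] -1.107 | p [0.5297 0.0407 0.2093] yaw 53.3 j6 2.29 w 0.0701 t 26.0 cosz -1.0
clock: 27.1
eef_pos: [0.5604, 0.0845, 0.2084]
eef_rot: [0.003, 0.525, 0.851, -0.003]
force: [0.7, 0.9, 0.2]
width: 0.0701
row [-0.0002, 0.0009, 0.1179] -0.002 | p [0.5604 0.0845 0.2084] yaw 116.6 j6 1.26 w 0.0701 t 27.1 cosz -1.0
211 151
```

View pics/w9c.png

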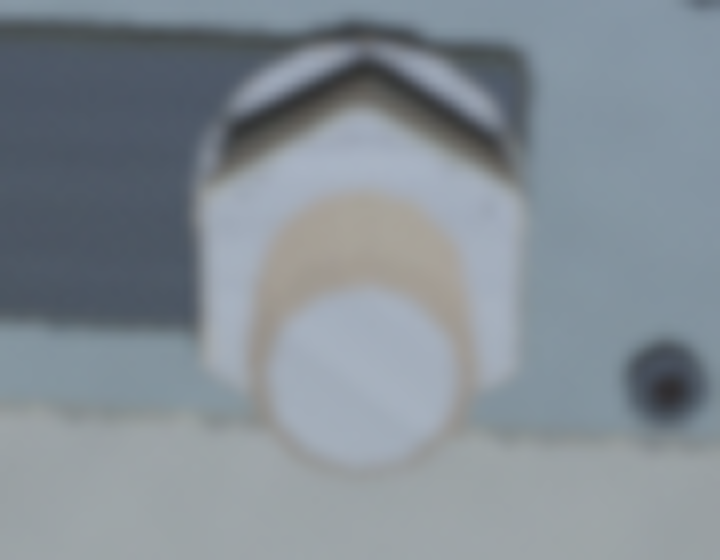

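The nut looks seated and is aligned with the jaws. Grip and test.

```bash
python3 -m pendant '[[0,0.0005,0.04,0],[0,0.0005,0.08,0],[0,0.0005,0.1,0],[0,0.0005,0.112,0],[0,0.0005,0.118,0],[0,0.0005,0.118,0]]'
python3 -m pendant '[[0,0,0.0005,0],[0,0,0.0005,0],[0,0,0.0005,0],[0,0,0.0005,0],[0,0,0.0005,0],[0,0,0.0005,0],[0,0,0.0005,0]]' 0.02 70; python3 st.py
python3 -m pendant '[[0,0,0,0.05],[0,0,0,0.1],[0,0,0,0.1]]'|grep pos; python3 st.py
python3 -m pendant '[[0,0,0,0.05],[0,0,0,0.1],[0,0,0,0.1]]'|grep pos; python3 st.py
```

```text
clock: 27.75
eef_pos: [0.5613, 0.0838, 0.0907]
eef_rot: [0.003, 0.525, 0.851, -0.003]
force: [-0.4, 0.1, -0.3]
width: 0.0698
clock: 28.45
eef_pos: [0.562, 0.0839, 0.0918]
eef_rot: [0.004, 0.525, 0.851, -0.002]
force: [-0.5, -0.1, 4.8]
width: 0.0327
yaw 116.6 j6 1.258 F [-0.5 -0.1  4.8] T [ 0.071  0.083 -0.029] e6 0.02 w 0.032652468219003354
eef_pos: [0.562, 0.084, 0.0921]
yaw 110.9 j6 1.358 F [ 0.3 -1.5 -1.2] T [-0.226  0.187  1.215] e6 1.95 w 0.03269773632419489
eef_pos: [0.5621, 0.084, 0.0924]
yaw 105.2 j6 1.457 F [-0.9 -0.5  0.6] T [-0.009  0.261 -0.001] e6 0.46 w 0.03258096978974437
```

```bash
python3 -m pendant '[[0,0,0,0],[0,0,0,0],[0,0,0,0],[0,0,0,0]]' 0.07 |grep pos
python3 -m pendant '[[0,0,-0.04,0.2],[0,0,-0.08,0.2],[0,0,-0.115,0.2],[0,0,-0.115,0.2],[0,0,-0.115,0.2]]'|grep pos; python3 st.py
python3 - <<'E'
from h import *
P=tool();c=snap('wrist');u=proj(c,[[.5615,.0838,.08]],P)[0];x0,y0=int(u[0])-45,int(u[1])-35;print(x0,y0)
cv2.imwrite('pics/w10c.png',cv2.resize(c['pixels'][y0:y0+70,x0:x0+90,::-1],(720,560),interpolation=cv2.INTER_CUBIC))
E
```

```text
eef_pos: [0.5622, 0.084, 0.0925]
eef_pos: [0.562, 0.0849, 0.2082]
yaw 93.8 j6 1.659 F [-0.3 -0.4 -0.4] T [-0.009 -0.024 -0.014] e6 0.0 w 0.07009415038825363
208 150
```

View pics/w10c.png

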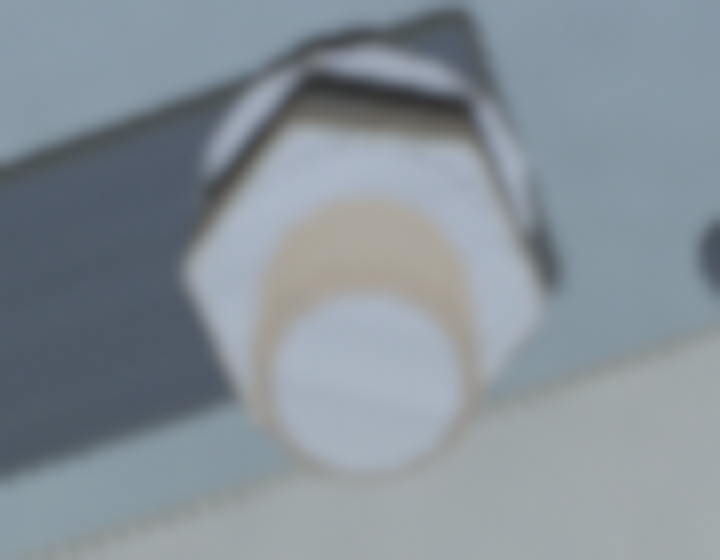

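The nut didn't move: its flats are still at 116.7, though 1.2 N m was applied, so it is at the hard stop. I'll check its height from this view, then go to the widest disc.

```bash
cat >> h.py <<'E'
def dot(c,xy,z=.012,pose=None,rad=14,thr=None):
    "dark centre mark near xy on a face at height z"
    g=cv2.GaussianBlur(cv2.cvtColor(c['pixels'],cv2.COLOR_RGB2GRAY),(3,3),0);u=proj(c,[[*xy,z]],pose)[0]
    x0,y0=int(u[0])-rad,int(u[1])-rad;w=g[max(y0,0):y0+2*rad,max(x0,0):x0+2*rad].astype(float)
    t=thr or (w.min()+np.median(w))/2
    n,l,st,ce=cv2.connectedComponentsWithStats((w<t).astype(np.uint8))
    out=[]
    for i in range(1,n):
        if st[i,4]>=3: out.append((st[i].tolist(),pt(c,ce[i]+[max(x0,0),max(y0,0)],z,pose).round(4)))
    return out
E
python3 - <<'E'
from h import *
P=tool();c=snap('wrist');q=lambda u,v:(208+(u+.5)/8-.5,150+(v+.5)/8-.5)
st=pt(c,q(367,382),.109,P);print('stud',st)
for z in (.077,.082,.088): print(z,pt(c,q(366,282),z,P)-st)
t=snap('top')
for n,xy in [(64,(.4235,-.1724)),(48,(.5242,-.2902)),(40,(.5294,-.1826))]:print(n,dot(t,xy,rad=8))
go(.4235,-.1724,.2,25)
E
```

```text
stud [0.56075381 0.0834351  0.109     ]
0.077 [-0.00010536  0.00076504 -0.032     ]
0.082 [-0.00020854  0.00223638 -0.027     ]
0.088 [-0.00033235  0.00400199 -0.021     ]
64 [([7, 6, 5, 5, 17], array([ 0.4249, -0.1719,  0.012 ]))]
48 [([7, 7, 5, 4, 16], array([ 0.5245, -0.2925,  0.012 ]))]
40 [([7, 6, 4, 5, 16], array([ 0.5299, -0.1828,  0.012 ]))]
row [-0.2475, -0.1543, 0.0076] 1.2 | p [0.5611 0.0848 0.2061] yaw 93.8 j6 1.66 w 0.07 t 30.1 cosz -1.0
```

The nut's top measures 77 mm, so it is seated and locked. Now the 64 mm disc.

```bash
python3 -m pendant '[[-0.2475,-0.154,0,1.2],[-0.2475,-0.154,0,1.2],[-0.2475,-0.154,0,1.2],[-0.2475,-0.154,0,1.2],[-0.2475,-0.154,0,1.2],[-0.2475,-0.154,0,1.2],[-0.2475,-0.154,0,1.2],[-0.2475,-0.154,0,1.2],[-0.2475,-0.154,0,1.2],[-0.2475,-0.154,0,1.2],[-0.2475,-0.154,0,1.2],[-0.2475,-0.154,0,1.2]]' 0.085
python3 - <<'E'
from h import *
P=tool();c=snap('wrist','w11.png');d=dot(c,(.4242,-.172),.012,P,rad=12);print(d)
print(dot(snap('top'),(.4235,-.1724),rad=8))
x=d[0][1];u=proj(c,[x],P)[0];print(u)
g=c['pixels'].mean(2)
# radial extent along 4 world directions: print brightness profile peaks
for a in range(0,360,45):
    rr=np.arange(.024,.042,.001);q=proj(c,[[x[0]+r*np.cos(np.radians(a)),x[1]+r*np.sin(np.radians(a)),.012] for r in rr],P).round().astype(int)
    print(a,[int(g[v,k]) for k,v in q])
go(x[0],x[1],.03,25)
E
```

```text
clock: 31.3
eef_pos: [0.4238, -0.172, 0.2074]
eef_rot: [0.004, 0.976, 0.218, 0.0]
force: [-0.4, 0.2, -0.5]
width: 0.0849
[([8, 8, 11, 12, 103], array([ 0.4231, -0.1734,  0.012 ]))]
[([0, 2, 16, 14, 102], array([ 0.4164, -0.1753,  0.012 ]))]
[253.03582767 169.44147838]
0 [179, 176, 165, 157, 157, 170, 174, 160, 139, 139, 148, 160, 161, 162, 162, 162, 163, 163]
45 [183, 179, 168, 168, 158, 168, 172, 155, 143, 148, 152, 159, 160, 160, 159, 159, 159, 159]
90 [180, 175, 165, 160, 159, 168, 171, 163, 156, 156, 158, 160, 160, 160, 160, 160, 160, 160]
135 [180, 179, 173, 162, 166, 173, 173, 168, 162, 160, 160, 159, 159, 159, 159, 159, 159, 159]
180 [179, 177, 165, 156, 156, 166, 172, 168, 163, 163, 161, 160, 161, 161, 160, 161, 161, 161]
225 [178, 174, 163, 163, 159, 168, 171, 165, 165, 160, 160, 160, 160, 160, 159, 159, 159, 159]
270 [176, 176, 169, 158, 164, 173, 175, 171, 165, 161, 160, 160, 160, 159, 159, 159, 159, 160]
315 [177, 172, 172, 159, 161, 170, 172, 164, 159, 159, 160, 160, 161, 160, 161, 160, 160, 159]
row [-0.0011, -0.0006, 0.1775] 0.002 | p [ 0.4238 -0.1721  0.2075] yaw 25.1 j6 2.32 w 0.0852 t 31.4 cosz -1.0
```

The disc's edge profile is symmetric at radius 32 mm, so this is the 64 mm disc, well located. Descending with a contact check.

```bash
python3 -m pendant '[[-0.0011,-0.0006,0.05,0],[-0.0011,-0.0006,0.1,0],[-0.0011,-0.0006,0.14,0],[-0.0011,-0.0006,0.165,0],[-0.0011,-0.0006,0.178,0],[-0.0011,-0.0006,0.178,0],[-0.0011,-0.0006,0.178,0]]' 0.08
python3 -m pendant '[[0,0,0.003,0],[0,0,0.003,0]]'|egrep 'pos|force'
python3 -m pendant '[[0,0,0.003,0],[0,0,0.003,0]]'|egrep 'pos|force'
python3 -m pendant '[[0,0,0.003,0],[0,0,0.003,0]]'|egrep 'pos|force'
```

```text
clock: 32.1
eef_pos: [0.4238, -0.1736, 0.0308]
eef_rot: [0.004, 0.976, 0.218, 0.001]
force: [0.5, -0.4, 0.5]
width: 0.0799
eef_pos: [0.4246, -0.1739, 0.0289]
force: [0.3, -0.0, 0.0]
eef_pos: [0.4248, -0.174, 0.0261]
force: [-0.2, 0.4, 0.2]
eef_pos: [0.4246, -0.174, 0.0228]
force: [-0.6, -0.2, -0.4]
```

```bash
python3 -m pendant '[[-0.0014,0.0,0.003,0],[-0.0014,0,0.003,0]]'|egrep 'pos|force'
python3 -m pendant '[[0,0,0.003,0],[0,0,0.003,0]]'|egrep 'pos|force'
python3 -c "
from h import *
go(.4231,-.1734,.018,25)"
```

```text
eef_pos: [0.4229, -0.1745, 0.0192]
force: [-0.0, 0.5, -0.3]
eef_pos: [0.4226, -0.1744, 0.0157]
force: [-0.6, 0.8, -0.5]
row [0.0009, -0.0007, -0.0023] 0.003 | p [ 0.4226 -0.1744  0.0157] yaw 25.1 j6 2.31 w 0.0802 t 33.1 cosz -1.0
```

```bash
python3 -m pendant '[[0.0005,-0.0005,0,0],[0.0005,-0.0005,0,0],[0.0005,-0.0005,0,0],[0.0005,-0.0005,0,0],[0.0005,-0.0005,0,0],[0.0005,-0.0005,0,0]]' 0.05 60; python3 st.py
python3 -c "
from h import *
go(.4231,-.1734,.018,25)"
python3 -m pendant '[[0,0,-0.03,0],[0,0,-0.06,0],[0,0,-0.1,0],[0,0,-0.14,0],[0,0,-0.17,0],[0,0,-0.17,0]]'
python3 - <<'E'
from h import *
P=tool();c=snap('wrist')
for z in (0,.01):
  d=dot(c,P[0][:2],P[0][2]-.0037,P,rad=12);print(d, 'tcp',P[0])
go(.443,.0325,.2,25)
# stand plate: recompute centre by edges (plate brighter than surroundings)
t=snap('top');g=t['pixels'].astype(float)
E
```

```text
clock: 33.7
eef_pos: [0.423, -0.1737, 0.0163]
eef_rot: [0.005, 0.976, 0.218, 0.002]
force: [-2.6, 0.0, 5.4]
width: 0.0612
yaw 25.1 j6 2.316 F [-2.6  0.   5.4] T [0.384 0.424 0.082] e6 0.01 w 0.06118197205772676
row [0.0002, -0.0002, -0.0017] 0.003 | p [ 0.423  -0.1737  0.0163] yaw 25.1 j6 2.32 w 0.0612 t 33.7 cosz -1.0
clock: 34.3
eef_pos: [0.4235, -0.1728, 0.1902]
eef_rot: [0.006, 0.976, 0.218, 0.004]
force: [0.2, -0.6, -2.9]
width: 0.0617
[([4, 3, 20, 17, 238], array([ 0.4251, -0.1731,  0.1865]))] tcp [ 0.42351988 -0.17276567  0.19019484]
[([4, 3, 20, 17, 238], array([ 0.4251, -0.1731,  0.1865]))] tcp [ 0.42351988 -0.17276567  0.19019484]
row [0.1054, -0.1769, -0.0142] 0.003 | p [ 0.4229 -0.1725  0.1875] yaw 25.2 j6 2.32 w 0.0615 t 34.35 cosz -0.9999
```

```bash
python3 -m pendant '[[0.105,-0.1765,0,0],[0.105,-0.1765,0,0],[0.105,-0.1765,0,0],[0.105,-0.1765,0,0],[0.105,-0.1765,0,0],[0.105,-0.1765,0,0],[0.105,-0.1765,0,0],[0.105,-0.1765,0,0]]'
python3 - <<'E'
from h import *
P=tool();c=snap('wrist')
print(dot(c,P[0][:2],P[0][2]-.0043,P,rad=12), 'tcp',P[0])
go(.4423,.0318,.0655,25)
E
```

```text
clock: 35.2
eef_pos: [0.442, 0.0309, 0.1835]
eef_rot: [0.005, 0.976, 0.217, 0.001]
force: [0.1, 0.7, -3.8]
width: 0.0612
[([4, 3, 20, 17, 244], array([0.4432, 0.0305, 0.1792]))] tcp [0.44198423 0.03093305 0.1834875 ]
row [0.0005, -0.0019, 0.1182] 0.001 | p [0.4421 0.0309 0.1837] yaw 25.0 j6 2.78 w 0.0611 t 35.25 cosz -1.0
```

```bash
python3 -m pendant '[[0.0005,-0.0015,0.04,0],[0.0005,-0.0015,0.08,0],[0.0005,-0.0015,0.1,0],[0.0005,-0.0015,0.11,0],[0.0005,-0.0015,0.113,0],[0.0005,-0.0015,0.113,0]]'
python3 -c "
from h import *
go(.4423,.0318,.0655,25)"
```

```text
clock: 35.85
eef_pos: [0.4428, 0.0311, 0.0714]
eef_rot: [0.005, 0.976, 0.216, 0.002]
force: [-0.8, 0.6, -2.7]
width: 0.0611
row [-0.0002, -0.0009, 0.0059] -0.0 | p [0.4428 0.0311 0.0714] yaw 25.0 j6 2.78 w 0.0611 t 35.85 cosz -1.0
```

```bash
python3 -m pendant '[[-0.0005,-0.0008,0.003,0],[-0.0005,-0.0008,0.006,0],[-0.0005,-0.0008,0.0065,0],[-0.0005,-0.0008,0.0065,0]]'; 
python3 -m pendant '[[0,0,0,0],[0,0,0,0],[0,0,0,0],[0,0,0,0]]' 0.08
python3 -m pendant '[[0,0,-0.03,0],[0,0,-0.06,0],[0,0,-0.1,0],[0,0,-0.12,0],[0,0,-0.12,0],[0,0,-0.12,0]]'
python3 - <<'E'
from h import *
P=tool();c=snap('wrist','w12.png')
print('disc',dot(c,(.4425,.0318),.06,P,rad=12), 'tcp',P[0])
u=proj(c,[[.4425,.0318,.055]],P)[0];x0,y0=int(u[0])-60,int(u[1])-55;print(x0,y0)
cv2.imwrite('pics/w12c.png',cv2.resize(c['pixels'][y0:y0+110,x0:x0+120,::-1],(600,550),interpolation=cv2.INTER_CUBIC))
E
```

```text
clock: 36.25
eef_pos: [0.4421, 0.0316, 0.0651]
eef_rot: [0.005, 0.976, 0.216, 0.002]
force: [-0.2, 0.2, -4.0]
width: 0.0616
clock: 36.65
eef_pos: [0.4423, 0.0317, 0.0654]
eef_rot: [0.005, 0.976, 0.216, 0.002]
force: [0.0, -0.5, 0.4]
width: 0.0801
clock: 37.25
eef_pos: [0.4417, 0.0327, 0.1852]
eef_rot: [0.005, 0.976, 0.216, 0.002]
force: [0.0, -0.6, -1.4]
width: 0.0796
disc [([6, 6, 15, 14, 165], array([0.4428, 0.0312, 0.06  ]))] tcp [0.44174858 0.03267006 0.18523418]
193 129
```

View pics/w12c.png

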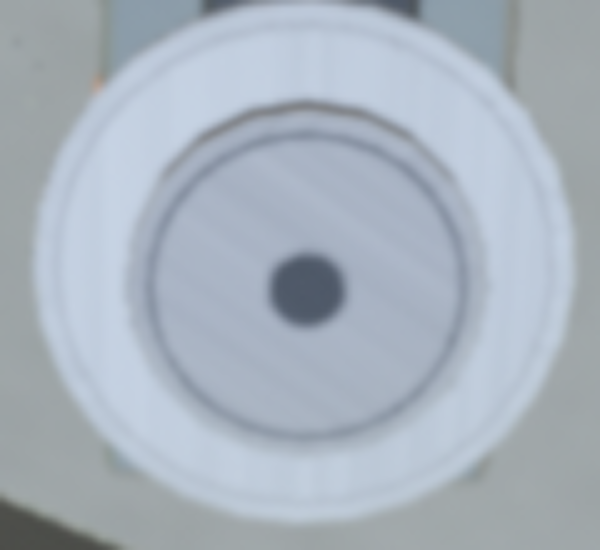

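Run:
```python
from h import *
P=tool();c=snap('wrist')
q=lambda u,v:(193+(u+.5)/5-.5,129+(v+.5)/5-.5)
print(pt(c,q(304,263.5),.048,P),pt(c,q(307,290),.06,P))
E=[pt(c,q(*k),.048,P) for k in [(35,264),(573,264),(304,5),(304,522)]];print(np.mean(E,0),np.linalg.norm(E[0]-E[1]),np.linalg.norm(E[2]-E[3]))
t=snap('top')
for n,xy in [(64,(.4425,.0318)),(48,(.5242,-.2902)),(40,(.5294,-.1826))]:print(n,dot(t,xy,z=.06 if n==64 else .012,rad=6))
go(.5238,-.2915,.2,25)
```

```text
[0.44350532 0.03215774 0.048     ] [0.44235038 0.03113125 0.06      ]
[0.44243812 0.03163069 0.048     ] 0.09849606004018671 0.09829843637618846
64 [([2, 11, 4, 1, 4], array([0.4307, 0.0396, 0.06  ])), ([7, 11, 5, 1, 5], array([0.4305, 0.0257, 0.06  ]))]
48 [([5, 5, 5, 4, 16], array([ 0.5245, -0.2925,  0.012 ]))]
40 [([5, 4, 4, 5, 16], array([ 0.5299, -0.1828,  0.012 ]))]
row [-0.062, 0.3288, -0.0128] -0.0 | p [0.4411 0.0326 0.1841] yaw 25.0 j6 2.78 w 0.08 t 37.4 cosz -1.0
```

The 64 mm disc is within about 1.5 mm of the plate's centre. Next, the 48 mm disc.

```bash
python3 -m pendant '[[-0.062,0.329,-0.015,0],[-0.062,0.329,-0.015,0],[-0.062,0.329,-0.015,0],[-0.062,0.329,-0.015,0],[-0.062,0.329,-0.015,0],[-0.062,0.329,-0.015,0],[-0.062,0.329,-0.015,0],[-0.062,0.329,-0.015,0],[-0.062,0.329,-0.015,0],[-0.062,0.329,-0.015,0],[-0.062,0.329,-0.015,0],[-0.062,0.329,-0.015,0]]' 0.08
cat > rim.py <<'E'
import sys
from h import *
x,y,r0=map(float,sys.argv[1:4]);P=tool();c=snap('wrist');d=dot(c,(x,y),.012,P,rad=12);print(d,'tcp',P[0])
d=max(d,key=lambda k:k[0][4])[1];g=c['pixels'].mean(2)
for a in range(0,360,60):
    q=proj(c,[[d[0]+r*np.cos(np.radians(a)),d[1]+r*np.sin(np.radians(a)),.012] for r in np.arange(r0-.006,r0+.007,.001)],P).round().astype(int)
    print(a,[int(g[v,k]) for k,v in q])
go(d[0],d[1],.016,25)
E
python3 rim.py .5242 -.292 .024
```

```text
clock: 38.6
eef_pos: [0.5239, -0.2907, 0.2025]
eef_rot: [0.005, 0.976, 0.217, 0.001]
force: [0.0, -0.5, 0.2]
width: 0.08
[([8, 9, 12, 12, 108], array([ 0.5232, -0.294 ,  0.012 ]))] tcp [ 0.52385694 -0.2906743   0.20245544]
0 [161, 150, 149, 165, 165, 143, 143, 125, 141, 151, 155, 155, 155]
60 [160, 148, 154, 161, 164, 148, 130, 130, 147, 151, 152, 152, 153]
120 [159, 148, 152, 163, 163, 154, 148, 150, 150, 152, 153, 153, 154]
180 [155, 149, 149, 159, 163, 160, 154, 154, 152, 152, 152, 152, 152]
240 [161, 151, 151, 159, 163, 162, 156, 156, 155, 154, 154, 154, 154]
300 [159, 149, 150, 159, 160, 151, 153, 146, 138, 129, 121, 120, 125]
row [-0.002, 0.0008, 0.1865] 0.001 | p [ 0.5239 -0.2908  0.2025] yaw 25.1 j6 2.2 w 0.0801 t 38.65 cosz -1.0
```

```bash
python3 -m pendant '[[-0.002,0.001,0.05,0],[-0.002,0.001,0.1,0],[-0.002,0.001,0.14,0],[-0.002,0.001,0.165,0],[-0.002,0.001,0.175,0],[-0.002,0.001,0.175,0],[-0.002,0.001,0.175,0]]' 0.075
python3 -c "
from h import *
go(.5232,-.294,.0165,25)"
```

```text
clock: 39.35
eef_pos: [0.5241, -0.2944, 0.0293]
eef_rot: [0.005, 0.976, 0.217, 0.002]
force: [-0.0, -0.1, 0.5]
width: 0.0752
row [-0.0007, -0.0008, 0.0128] 0.001 | p [ 0.5241 -0.2944  0.0293] yaw 25.1 j6 2.19 w 0.0752 t 39.35 cosz -0.9999
```

```bash
python3 -m pendant '[[-0.001,-0.0008,0.005,0],[-0.001,-0.0008,0.0105,0],[-0.001,-0.0008,0.0105,0],[-0.001,-0.0008,0.0105,0]]'
python3 -m pendant '[[0,0,0,0],[0,0,0,0],[0,0,0,0],[0,0,0,0],[0,0,0,0],[0,0,0,0],[0,0,0,0]]' 0.035 60
python3 -c "
from h import *
go(.5232,-.294,.0165,25)"
python3 -m pendant '[[0,0,-0.03,0],[0,0,-0.06,0],[0,0,-0.1,0],[0,0,-0.14,0],[0,0,-0.18,0],[0,0,-0.18,0],[0,0,-0.18,0]]'
python3 - <<'E'
from h import *
P=tool();c=snap('wrist')
print(dot(c,P[0][:2],P[0][2]-.0065,P,rad=12), 'tcp',P[0])
go(.4425,.0315,.2,25)
E
```

```text
clock: 39.75
eef_pos: [0.5229, -0.2942, 0.0189]
eef_rot: [0.005, 0.976, 0.217, 0.002]
force: [0.3, 0.6, 0.0]
width: 0.075
clock: 40.45
eef_pos: [0.5232, -0.2943, 0.0196]
eef_rot: [0.006, 0.976, 0.217, 0.002]
force: [-1.2, 0.4, 5.9]
width: 0.0451
row [0.0001, -0.0004, 0.0031] 0.001 | p [ 0.5232 -0.2943  0.0196] yaw 25.1 j6 2.19 w 0.0451 t 40.45 cosz -0.9999
clock: 41.15
eef_pos: [0.5222, -0.2927, 0.2001]
eef_rot: [0.006, 0.976, 0.217, 0.003]
force: [0.2, 0.6, -3.0]
width: 0.0452
[([4, 3, 20, 16, 202], array([ 0.523 , -0.2929,  0.1936]))] tcp [ 0.5222294  -0.29271621  0.20005657]
row [0.0654, -0.3269, -0.005] 0.001 | p [ 0.5217 -0.2924  0.1986] yaw 25.1 j6 2.2 w 0.0451 t 41.2 cosz -0.9999
```

Held: width 45.1 mm (reading low by about 2 to 3 mm, as with the others), weight felt. Carrying it to the plate.

```bash
python3 -m pendant '[[0.065,-0.327,0.01,0],[0.065,-0.327,0.01,0],[0.065,-0.327,0.01,0],[0.065,-0.327,0.01,0],[0.065,-0.327,0.01,0],[0.065,-0.327,0.01,0],[0.065,-0.327,0.01,0],[0.065,-0.327,0.01,0],[0.065,-0.327,0.01,0],[0.065,-0.327,0.01,0],[0.065,-0.327,0.01,0],[0.065,-0.327,0.01,0]]'
python3 - <<'E'
from h import *
P=tool();c=snap('wrist')
print(dot(c,P[0][:2],P[0][2]-.0076,P,rad=12), 'tcp',P[0])
go(.4423,.0315,.087,25)
E
```

```text
clock: 42.4
eef_pos: [0.4423, 0.0304, 0.1847]
eef_rot: [0.005, 0.976, 0.216, 0.002]
force: [0.0, 0.5, -1.6]
width: 0.0451
[([4, 4, 20, 16, 223], array([0.4426, 0.03  , 0.1771]))] tcp [0.44232151 0.03036012 0.18467792]
row [0.0003, -0.0021, 0.0978] -0.0 | p [0.4423 0.0305 0.1848] yaw 25.0 j6 2.78 w 0.0452 t 42.45 cosz -0.9999
```

```bash
python3 -m pendant '[[0.0003,-0.002,0.04,0],[0.0003,-0.002,0.07,0],[0.0003,-0.002,0.09,0],[0.0003,-0.002,0.098,0],[0.0003,-0.002,0.098,0],[0.0003,-0.002,0.098,0]]'
python3 -c "
from h import *
go(.4423,.0315,.0805,25)"
```

```text
clock: 43.05
eef_pos: [0.4429, 0.0313, 0.0878]
eef_rot: [0.006, 0.976, 0.216, 0.002]
force: [-0.5, 0.2, -0.6]
width: 0.0452
row [-0.0005, -0.0005, 0.0073] -0.001 | p [0.4429 0.0313 0.0878] yaw 25.0 j6 2.78 w 0.0452 t 43.05 cosz -0.9999
```

```bash
python3 -m pendant '[[-0.0005,-0.0005,0.003,0],[-0.0005,-0.0005,0.006,0],[-0.0005,-0.0005,0.0075,0],[-0.0005,-0.0005,0.0075,0],[-0.0005,-0.0005,0.0075,0]]'
python3 -m pendant '[[0,0,0,0],[0,0,0,0],[0,0,0,0],[0,0,0,0]]' 0.07
python3 -m pendant '[[0,0,-0.03,0],[0,0,-0.06,0],[0,0,-0.09,0],[0,0,-0.11,0],[0,0,-0.11,0],[0,0,-0.11,0]]'
python3 - <<'E'
from h import *
P=tool();c=snap('wrist','w13.png')
print('disc',dot(c,(.4425,.0315),.072,P,rad=12), 'tcp',P[0])
t=snap('top','t13.png')
print(dot(t,(.5294,-.1826),rad=6)); go(.5294,-.1826,.2,25)
E
```

```text
clock: 43.55
eef_pos: [0.4423, 0.0315, 0.0804]
eef_rot: [0.006, 0.976, 0.216, 0.002]
force: [0.2, 0.7, -2.4]
width: 0.0451
clock: 43.95
eef_pos: [0.4423, 0.0315, 0.0805]
eef_rot: [0.006, 0.976, 0.216, 0.003]
force: [-0.6, 0.4, -0.3]
width: 0.0701
clock: 44.55
eef_pos: [0.4417, 0.0326, 0.1904]
eef_rot: [0.006, 0.976, 0.216, 0.003]
force: [0.3, 0.1, -0.4]
width: 0.0698
disc [([6, 6, 15, 15, 173], array([0.4428, 0.031 , 0.072 ]))] tcp [0.44167399 0.03258126 0.19038401]
[([5, 4, 4, 5, 16], array([ 0.5299, -0.1828,  0.012 ]))]
row [-0.0108, 0.2324, -0.0079] -0.001 | p [0.4412 0.0325 0.1894] yaw 25.0 j6 2.79 w 0.0699 t 44.65 cosz -0.9999
```

The 48 mm disc sits at (0.4428, 0.031), on the same centre as the one below. Now the 40 mm disc.

```bash
python3 -m pendant '[[-0.0108,0.2324,-0.01,0],[-0.0108,0.2324,-0.01,0],[-0.0108,0.2324,-0.01,0],[-0.0108,0.2324,-0.01,0],[-0.0108,0.2324,-0.01,0],[-0.0108,0.2324,-0.01,0],[-0.0108,0.2324,-0.01,0],[-0.0108,0.2324,-0.01,0],[-0.0108,0.2324,-0.01,0]]' 0.07
python3 rim.py .5294 -.183 .020
```

```text
clock: 45.55
eef_pos: [0.5291, -0.1816, 0.202]
eef_rot: [0.005, 0.976, 0.217, 0.002]
force: [-0.5, -0.1, 0.4]
width: 0.0696
[([8, 9, 12, 11, 101], array([ 0.5279, -0.1845,  0.012 ]))] tcp [ 0.52910173 -0.18156556  0.20198394]
0 [159, 159, 147, 159, 166, 156, 133, 129, 133, 151, 155, 155, 155]
60 [168, 158, 152, 165, 165, 154, 138, 139, 139, 154, 157, 157, 157]
120 [166, 154, 154, 165, 167, 161, 156, 155, 156, 156, 156, 156, 156]
180 [164, 153, 160, 167, 167, 164, 159, 156, 155, 155, 154, 155, 155]
240 [164, 156, 160, 160, 167, 163, 161, 157, 157, 157, 157, 157, 157]
300 [168, 158, 154, 162, 169, 164, 158, 156, 156, 155, 156, 156, 156]
row [-0.0026, -0.0001, 0.1862] 0.001 | p [ 0.5292 -0.1816  0.2022] yaw 25.0 j6 2.38 w 0.07 t 45.6 cosz -0.9999
```

```bash
python3 -m pendant '[[-0.0026,0,0.05,0],[-0.0026,0,0.1,0],[-0.0026,0,0.14,0],[-0.0026,0,0.165,0],[-0.0026,0,0.172,0],[-0.0026,0,0.172,0],[-0.0026,0,0.172,0]]' 0.065
python3 -c "
from h import *
go(.5279,-.1845,.0195,25)"
```

```text
clock: 46.3
eef_pos: [0.5288, -0.1844, 0.032]
eef_rot: [0.006, 0.976, 0.217, 0.003]
force: [-0.7, -0.8, 0.9]
width: 0.0652
row [-0.0009, -0.0005, 0.0125] 0.001 | p [ 0.5288 -0.1844  0.032 ] yaw 25.1 j6 2.37 w 0.0652 t 46.3 cosz -0.9999
```

```bash
python3 -m pendant '[[-0.001,-0.0005,0.006,0],[-0.001,-0.0005,0.0125,0],[-0.001,-0.0005,0.0125,0],[-0.001,-0.0005,0.0125,0]]'
python3 -m pendant '[[0,0,0,0],[0,0,0,0],[0,0,0,0],[0,0,0,0],[0,0,0,0],[0,0,0,0],[0,0,0,0]]' 0.025 60
python3 -c "
from h import *
go(.5279,-.1845,.0195,25)"
python3 -m pendant '[[0,0,-0.03,0],[0,0,-0.06,0],[0,0,-0.1,0],[0,0,-0.14,0],[0,0,-0.175,0],[0,0,-0.175,0],[0,0,-0.175,0]]'
python3 - <<'E'
from h import *
P=tool();c=snap('wrist')
print(dot(c,P[0][:2],P[0][2]-.0076,P,rad=12), 'tcp',P[0])
print(dot(snap('top'),(.4425,.0315),.072,rad=7))
go(.4425,.0315,.2,25)
E
```

```text
clock: 46.7
eef_pos: [0.5277, -0.1845, 0.0195]
eef_rot: [0.006, 0.976, 0.217, 0.003]
force: [-0.3, -0.5, -0.1]
width: 0.0651
clock: 47.4
eef_pos: [0.528, -0.1847, 0.0202]
eef_rot: [0.006, 0.976, 0.217, 0.003]
force: [-1.3, 0.4, 5.7]
width: 0.0373
row [-0.0001, -0.0002, 0.0007] 0.001 | p [ 0.528  -0.1847  0.0202] yaw 25.1 j6 2.37 w 0.0373 t 47.4 cosz -0.9999
clock: 48.1
eef_pos: [0.5267, -0.1828, 0.1953]
eef_rot: [0.007, 0.976, 0.217, 0.004]
force: [0.0, 0.7, -2.6]
width: 0.0374
[([4, 3, 20, 17, 233], array([ 0.5273, -0.183 ,  0.1877]))] tcp [ 0.52673285 -0.18283248  0.19533008]
[([5, 4, 5, 5, 21], array([0.4456, 0.0328, 0.072 ]))]
row [0.0151, -0.2292, -0.0093] 0.001 | p [ 0.526  -0.1826  0.1935] yaw 25.1 j6 2.37 w 0.0376 t 48.2 cosz -0.9999
```

```bash
python3 -m pendant '[[0.015,-0.229,0.01,0],[0.015,-0.229,0.01,0],[0.015,-0.229,0.01,0],[0.015,-0.229,0.01,0],[0.015,-0.229,0.01,0],[0.015,-0.229,0.01,0],[0.015,-0.229,0.01,0],[0.015,-0.229,0.01,0],[0.015,-0.229,0.01,0]]'
python3 - <<'E'
from h import *
P=tool();c=snap('wrist')
print(dot(c,P[0][:2],P[0][2]-.0082,P,rad=12), 'tcp',P[0])
go(.4423,.0315,.099,25)
E
```

```text
clock: 49.1
eef_pos: [0.4429, 0.0302, 0.1803]
eef_rot: [0.006, 0.976, 0.216, 0.002]
force: [-0.2, 0.1, -1.8]
width: 0.0372
[([4, 4, 20, 17, 231], array([0.4431, 0.0299, 0.1721]))] tcp [0.44285085 0.03022056 0.18029893]
row [-0.0001, -0.0024, 0.0814] -0.0 | p [0.4429 0.0302 0.1804] yaw 25.0 j6 2.78 w 0.037 t 49.15 cosz -0.9999
```

```bash
python3 -m pendant '[[-0.0001,-0.0022,0.04,0],[-0.0001,-0.0022,0.065,0],[-0.0001,-0.0022,0.078,0],[-0.0001,-0.0022,0.081,0],[-0.0001,-0.0022,0.081,0],[-0.0001,-0.0022,0.081,0]]'
python3 -c "
from h import *
go(.4423,.0313,.0932,25)"
```

```text
clock: 49.75
eef_pos: [0.4431, 0.0313, 0.1007]
eef_rot: [0.006, 0.976, 0.216, 0.003]
force: [0.4, -0.2, -2.2]
width: 0.037
row [-0.0007, -0.0005, 0.0075] -0.001 | p [0.4431 0.0313 0.1007] yaw 25.0 j6 2.78 w 0.037 t 49.75 cosz -0.9999
```

```bash
python3 -m pendant '[[-0.0007,-0.0004,0.003,0],[-0.0007,-0.0004,0.006,0],[-0.0007,-0.0004,0.0078,0],[-0.0007,-0.0004,0.0078,0],[-0.0007,-0.0004,0.0078,0]]'
python3 -m pendant '[[0,0,0,0],[0,0,0,0],[0,0,0,0],[0,0,0,0]]' 0.06
python3 -m pendant '[[0,0,-0.03,0],[0,0,-0.06,0],[0,0,-0.09,0],[0,0,-0.11,0],[0,0,-0.11,0],[0,0,-0.11,0],[0,0,-0.11,0]]'
python3 - <<'E'
from h import *
P=tool();c=snap('wrist','w14.png')
print('disc',dot(c,(.4425,.0315),.084,P,rad=12), 'tcp',P[0])
t=snap('top','t14.png')
a=c['pixels'];u=proj(c,[[.4425,.0318,.06]],P)[0];x0,y0=int(u[0])-60,int(u[1])-60
A=cv2.resize(a[y0:y0+120,x0:x0+120],(400,400),interpolation=cv2.INTER_CUBIC)
B=cv2.resize(t['pixels'][140:270,100:410],(800,336),interpolation=cv2.INTER_CUBIC)[:,:,:]
v=proj(t,[[.5154,.3586,.01]])[0].astype(int)
C=cv2.resize(t['pixels'][v[1]-30:v[1]+30,v[0]-30:v[0]+30],(264,264),interpolation=cv2.INTER_CUBIC)
im=np.zeros((600,800,3),np.uint8);im[:264,:264]=cv2.resize(A,(264,264));im[:264,268:532]=C
w=cv2.resize(ctrl.camera('scene')['pixels'][170:270,140:340],(264,132));im[:132,536:800]=w
im[264:600]=B
cv2.imwrite('pics/final.png',im[:,:,::-1]);print(x0,y0)
E
```

```text
clock: 50.25
eef_pos: [0.4423, 0.0313, 0.0929]
eef_rot: [0.006, 0.976, 0.216, 0.003]
force: [0.3, -0.1, -1.3]
width: 0.0371
clock: 50.65
eef_pos: [0.4424, 0.0313, 0.093]
eef_rot: [0.006, 0.976, 0.216, 0.003]
force: [-0.4, -0.5, 0.6]
width: 0.0597
clock: 51.35
eef_pos: [0.4411, 0.0324, 0.2019]
eef_rot: [0.006, 0.976, 0.216, 0.002]
force: [-0.5, -0.4, -0.2]
width: 0.06
disc [([6, 5, 15, 15, 175], array([0.4429, 0.0309, 0.084 ]))] tcp [0.44112001 0.03238865 0.20188993]
192 120
```

View pics/final.png

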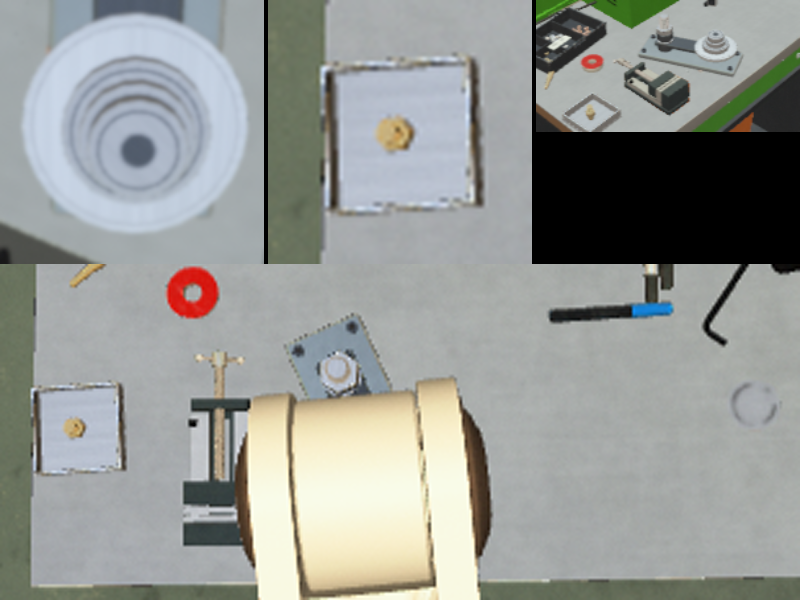

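The stack is nested and centred with its top disc at (0.4429, 0.0309), the fitting is in the tray, the bystanders look untouched, and the gripper is clear. Handing in.

```bash
python3 -c "
from h import *
print(ctrl.finish_job(), ctrl.state()['clock'])"
```

```text
the job is handed in; nothing more can be done
the job is handed in; nothing more can be done
```

The load stand is ready and the job was handed in at about 51 s on the robot's clock. No verdict was reported.

- **Fitting:** It went from the round plate into the tray, and the last picture shows it standing there.
- **Nut:** I ran it down and tightened it to its stop before any disc was on the plate. Its top face then measured 77 mm high, which is the seated height. A second try with about 1.2 N m did not turn it, against the 0.25 N m that tightening needs. The gripper slipped round the nut during tightening, and again on that second try. So I judge the lock from torque, angle and height, not from a direct reading of tightness.
- **Discs:** Three were there, 64, 48 and 40 mm, and the 56 mm disc was absent. They are stacked widest at the bottom, with centres about 1–2 mm from the plate's centre in the wrist camera. I took a faint ring on the bench to be a surface mark; it was there from the start and lies outside the disc area.
- **Bystanders:** The marker, tape roll and hex key look unmoved in the last pictures; I did not measure them.

**Disagreements:** The top camera put things 2–3 mm away from where the wrist camera did, so I used the wrist camera for the grasps and placing. The first fit of the nut's height read about 12 mm too low, which I put down to its bevelled edges, so I used the stated height for the first grip.

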